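# Take the tin out of the packed case and block up its gap

### The job

This service kit goes out without the green tin that is packed between the jar and the glue bottle in the open transit case. First stand the jar and the glue bottle together on the blue pad out of the way, lay the tin flat in the steel tray, then put the jar and the bottle back upright in the case, each where it was, and fill the tin's gap between them with the pink foam piece of the right size, standing upright on the case floor, so that they cannot shift and knock together. Do not tip the jar or the bottle over, and leave the loupe and the white dropper bottle where they stand.

Things in the scene. Friction and masses are not known exactly. Their poses are not given: they have to be found in the camera images.
- case: open dark charcoal-grey transit case, no lid, fixed; outside 78 (x) x 206 (y) x 34 mm high, walls 6 mm, inside 66 x 194 mm. Origin under its centre on the bench; inner floor 6 mm above it. Packed things stand in a row along its y axis, at x = 0, y = -62, 0, +62 mm: the tin in the middle, jar and glue bottle at the ends (which at which end varies)
- pad: flat blue bench pad, the side area, fixed; 116 (x) x 204 (y) x 3 mm thick. Origin under its centre on the bench, top 3 mm above
- tray: shallow grey steel tray, fixed; outside 92 (x) x 110 (y) x 10 mm high, walls 3 mm, inner floor 3 mm above the origin, which lies under its centre on the bench
- jar: round clear glass jar with black cap, 58 mm diameter, 76 mm tall with the cap (straight body up to 62 mm). Origin at the centre of its underside, z up
- bottle: brown-red glue bottle with a tapered nozzle, flat-sided body 27 (x) x 46 (y) mm and 66 mm high, 118 mm tall with the nozzle. Origin at the centre of its underside, z up; pinch it across its flat sides (x) below 66 mm
- tin: flat green tin, 50 (x) x 52 (y) x 21 mm high, in the middle of the case. Origin at the centre of its underside, z up. Jar and bottle leave no finger room beside it along the row, the case walls none across
- block: larger pink foam piece, rigid, 54 (x) x 58 (y) x 60 mm high, standing upright on the bench. Origin at the centre of its underside, z up. It fits the tin's gap, 58 mm side along the case (the gap between jar and bottle is about 72 mm)
- slab: smaller pink foam piece, a slab 54 (x) x 24 (y) x 60 mm high, standing upright on the bench, too thin for the gap. Origin at the centre of its underside, z up
- loupe: grey aluminium eye loupe, 28 mm diameter, 30 mm high, a bystander. Origin at the centre of its underside
- dropper: small white dropper bottle, 23 mm diameter, 56 mm high, a bystander. Origin at the centre of its underside
There are look-alikes about, which are no part of the job. Leave any purple look-alike of the bottle alone.

How it is judged:
On the way, in this order (a step that is already met when the one before it is completed fails the run):
1. jar and glue bottle both stand upright on the blue pad, let go (x of jar in the frame of pad between -0.058 and 0.058 m and y of jar in the frame of pad between -0.102 and 0.102 m and z of jar in the frame of pad between 0 and 0.008 m and linear speed of each of jar, bottle below 0.02 m/s and angle between each of jar, bottle's own z axis and vertical below 0.12 rad and contact force between the fingers and jar below 0.1 N and x of bottle in the frame of pad between -0.058 and 0.058 m and y of bottle in the frame of pad between -0.102 and 0.102 m and z of bottle in the frame of pad between 0 and 0.008 m and contact force between the fingers and bottle below 0.1 N), for 0.2 s.
2. the tin lies flat in the steel tray, let go (x of tin in the frame of tray between -0.03 and 0.03 m and y of tin in the frame of tray between -0.035 and 0.035 m and z of tin in the frame of tray between 0 and 0.008 m and linear speed of tin below 0.02 m/s and angle between tin's own z axis and vertical below 0.12 rad and contact force between the fingers and tin below 0.1 N), for 0.2 s.
At the end, for the whole second after the job is handed in: jar and glue bottle stand upright in the case within 15 mm of where each stood at the start; the larger foam piece stands upright on the case floor between them, within 12 mm across and 16 mm along of the case's middle; the tin lies flat in the steel tray; all released and at rest (all of step 2 and distance of each of jar, bottle from where it was at the start of the episode below 0.015 m and linear speed of each of jar, bottle, block below 0.02 m/s and angle between each of jar, bottle, block's own z axis and vertical below 0.12 rad and contact force between the fingers and jar below 0.1 N and contact force between the fingers and bottle below 0.1 N and x of block in the frame of case between -0.012 and 0.012 m and y of block in the frame of case between -0.016 and 0.016 m and z of block in the frame of case between 0.003 and 0.01 m and contact force between the fingers and block below 0.1 N); the robot touches nothing.
It fails at once if the jar or the glue bottle is tipped over (angle between any of jar, bottle's own z axis and vertical above 0.7 rad).
It fails at once if the loupe or the dropper bottle is moved by more than 15 mm (distance of any of loupe, dropper from where it was at the start of the episode above 0.015 m).
It also fails if it takes over 141 s, if anything falls off the work surface, if the arm or the gripper's body presses on something with over 40 N, if the wrist force passes 120 N, or if a joint passes its speed limit or range.

### The arm

A 6-joint arm with a two-finger parallel gripper is mounted at the origin on a cart in front of the work surface, level with it; the furniture and walls round the work are solid. World frame = base frame: x ahead of the robot, y to its left, z up, the work surface at z = 0. Lengths are in m, angles in rad, forces in N, time in s.
With the tool pointing down it reaches from about 0.375 to 0.9 m from the base axis. Payload 3.1 kg.
Tool frame: the origin (TCP) lies midway between the tips of the shut fingers; the grasp point (between the pads) lies manip.hold_point_z behind it (manip.hold_point_z is the distance from the TCP to the grasp point, in m); z points along the fingers, y is the direction in which the jaws open and shut (so a half turn about z gives the same grasp; the last joint's range is limited). The gripper opens to 85 mm and grips with 20 to 120 N. Pads are 22 mm wide; open, the fingers measure 114 mm over their backs; the gripper's body (76 mm by 85 mm) begins 54 mm behind the grasp point. The pads swing forward as they close: fully open they stand 13 mm farther back than shut.
Start: joints at [1.095, 0.527, 1.433, -0, 1.181, -0.178], TCP at [0.183, 0.597, 0.231] pointing down, gripper open.
Joint ranges: [-3.08, 3.08], [-0.75, 2.2], [0.22, 2.44], [-1.43, 4.57], [0, 2.65], [-2.85, 2.85]. Speed limits (rad/s): [2.79, 2.79, 3.14, 3.14, 3.14, 3.14].

### API

Orientations are given as a unit quaternion [x, y, z, w].
In Python, from station import manip, snapshot, workorder, models gives the robot as it stands.
- The arm moves only by the tool jog_arm, never from a script. Its argument "commands" is a list of rows, each a list of 5 numbers: the opening in per cent of the stroke, from 0 (shut) to 100 (fully open), then the shift along the world's x, y, z in cm, then the turn about the world's z in rad. A call has 1 to 8 rows; each row shifts and turns the pose as measured when the row begins; what a row does not reach is not made up. A row lasts 1/12 s, in which the tool goes at most 41.7 mm and 7.16 degrees, less where a joint would pass 70% of its speed; a pose out of reach is approached as far as the arm can. A call with a gripper value outside its range is refused whole. The fingers move at their own pace and stop on an object; "squeeze" is the grip in N (left out, the last holds). Time passes only in rows, so rows that do not move let the fingers close. It gives the time, the measured TCP pose, the force and the opening at its end, in the units of the state.
- manip.sense(): the state, without advancing time (a new reading comes with each control period).
- snapshot(name): name is "side" or "top" or "wrist"; returns a dict with "image" (420x560x3 uint8, red, green, blue), "intrinsics" (3x3 intrinsics, pixels), "D" ([k1, k2, p1, p2, k3] as OpenCV has them; the pictures are not rectified), "extrinsics" (4x4, takes a point from camera to world coordinates); the wrist camera has in their place "hand_eye" (4x4, takes a point from camera to tool coordinates, whose origin is the TCP and whose axes are the flange's). Camera axes: x right, y down, z forward; pixel columns grow to the right and rows downward; lengths in m; the calibration is good to about 2 mm. A picture is of the moment at which its call begins: read the wrist's pose just before it. There is no depth.
- workorder.sign_off(): hands the job in, once; it reports no verdict.
Trained networks look in a picture, given as the dict that the camera call returned (one of the last four; its "shot" number tells which), for a name from the list of things; names that differ only in an ending like _2 or _b are one class to them, and where a whole thing is asked for, a point or a joint stands for the part that bears it (a point fixed in the world has none). Each returns a list of dicts, best first, with "score" (0 to 1); they miss things now and then, are a little off and sometimes report something else, mostly with a low value. They report only what shows in the picture. A call takes as long as a camera call. They do not tell look-alikes from the thing itself.
- models.find_in(picture, name): "centre" ([x, y, z] in m, in world coordinates, good to about 4 mm: the middle of the surface that is visible of it).
- models.pinpoint(picture, name): "centre" ([x, y, z] in m, in world coordinates, good to about 4 mm: a listed point, or the origin of a listed thing).
The state is a dict: "t": time; "q": joint angles; "qd": joint speeds; "tau": joint torques, N m; "tcp_pos": TCP position; "tool_rot": TCP orientation; "force": force on the tool from outside, world axes, zero at the start; "ft_torque": the same for the moment, N m; "finger_gap": opening from 0.0 (shut) to 1.0 (fully open).
Only numpy, scipy, OpenCV 4.12 (cv2) and the standard library are available. Lean on these libraries where they do the work, as an engineer would, in place of code of your own. Each camera call takes 0.05 s, during which the arm holds its last target. There are 200 camera calls.

## Working session

There is one attempt and no reset: what is moved stays moved. The work goes in short steps, Python scripts to look and compute and a tool call to move; the robot and the scene stay as the last step left them, time stands still between calls to the robot, and variables do not carry over. Pictures are saved under pics/ and viewed, about 12 in all and at most 16, crops included, and the job is handed in when it is done.

Besides the shell and the picture viewer there is one more tool, called after "Emit:" as name([rows], argument=value, ...), one row to a line, values as JSON. jog_arm: Moves the arm, as the interface text tells. Its arguments: {"type":"object","properties":{"commands":{"type":"array","items":{"type":"array","items":{"type":"number"}}},"squeeze":{"type":"number"}},"required":["commands"]}

```bash
ls; mkdir -p pics; cat > h.py <<'E'
from station import manip, snapshot, workorder, models
import cv2, numpy as np
def save(p,n): cv2.imwrite('pics/%s.png'%n, cv2.cvtColor(p['image'],cv2.COLOR_RGB2BGR))
def px(p,pts):
    E=np.linalg.inv(p['extrinsics']); 
    return cv2.projectPoints(np.array(pts,float).reshape(-1,3),cv2.Rodrigues(E[:3,:3])[0],E[:3,3],p['intrinsics'],p['D'])[0].reshape(-1,2)
def ray(p,u,v,z):
    "pixel to world at height z"
    n=cv2.undistortPoints(np.array([[[u,v]]],float),p['intrinsics'],p['D'])[0,0]
    E=np.array(p['extrinsics']); d=E[:3,:3]@[n[0],n[1],1]; return E[:3,3]+d*(z-E[2,3])/d[2]
E
python3 - <<'E'
from h import *
print(manip.sense(), manip.hold_point_z)
for c in ('top','side'):
    p=snapshot(c); save(p,c+'0')
    print(c,np.round(p['extrinsics'],3).tolist())
    for n in 'case pad tray jar bottle tin block slab loupe dropper'.split():
        for f in ('pinpoint',):
            print(n,[(np.round(d['centre'],3).tolist(),round(d['score'],2)) for d in getattr(models,f)(p,n)][:4])
E
```

```text
pics
{'t': 0.0, 'q': array([ 1.09449108e+00,  5.28472804e-01,  1.43393337e+00,  7.81873304e-06,
        1.18138447e+00, -1.78532452e-01]), 'qd': array([ 7.32660793e-04,  2.49647629e-03, -1.89011706e-03, -3.09774108e-04,
       -3.28918581e-06,  2.83729748e-04]), 'tau': array([-7.67038000e-05, -4.42346764e+01, -1.78029442e+01, -2.46838317e-04,
        8.47073999e-03, -1.86852944e-06]), 'tcp_pos': array([0.18301961, 0.59684073, 0.23031966]), 'tool_rot': array([ 1.48338325e-01,  9.88936061e-01, -1.03944936e-03, -3.56860017e-04]), 'force': array([-0.19580518, -0.44370944,  0.21456093]), 'ft_torque': array([ 0.02267967, -0.01869239, -0.00114514]), 'finger_gap': 1.0018022526457022} 0.0187
top [[0.02, -0.995, 0.098, 0.286], [-1.0, -0.022, -0.012, -0.037], [0.014, -0.098, -0.995, 1.741], [0.0, 0.0, 0.0, 1.0]]
case [([0.424, -0.316, 0.004], 0.88)]
pad [([0.424, 0.305, -0.001], 0.96)]
tray [([0.451, -0.05, 0.002], 0.98), ([0.564, 0.261, 0.001], 0.48)]
jar [([0.423, 0.305, 0.003], 0.65), ([0.413, -0.255, 0.007], 0.5)]
bottle [([0.549, -0.572, -0.001], 0.56), ([0.435, -0.376, 0.003], 0.55), ([0.
[... 209 characters left out ...]
 [([0.563, 0.26, 0.001], 0.46), ([0.474, 0.473, 0.001], 0.38)]
dropper [([0.38, -0.153, 0.002], 0.4)]
side [[0.864, -0.344, 0.367, -0.149], [-0.503, -0.567, 0.653, -1.119], [-0.016, -0.749, -0.663, 1.14], [0.0, 0.0, 0.0, 1.0]]
case [([0.423, -0.313, 0.003], 0.72)]
pad [([0.419, 0.306, -0.002], 0.88)]
tray [([0.416, 0.305, 0.001], 0.62), ([0.449, -0.044, 0.004], 0.59)]
jar [([0.412, -0.253, 0.004], 0.81)]
bottle [([0.548, -0.574, 0.0], 0.82), ([0.433, -0.381, 0.006], 0.78), ([0.414, -0.251, 0.006], 0.6)]
tin [([0.42, -0.315, 0.007], 0.77)]
block [([0.554, 0.396, -0.002], 0.56)]
slab [([0.558, 0.262, 0.003], 0.59)]
loupe [([0.478, 0.471, -0.001], 0.41)]
dropper [([0.378, -0.152, 0.003], 0.57)]
```

View pics/top0.png

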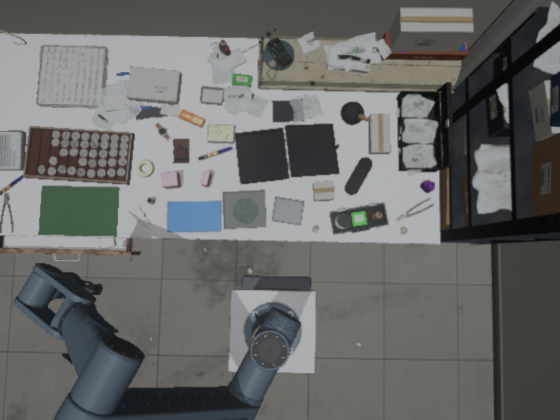

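View pics/side0.png

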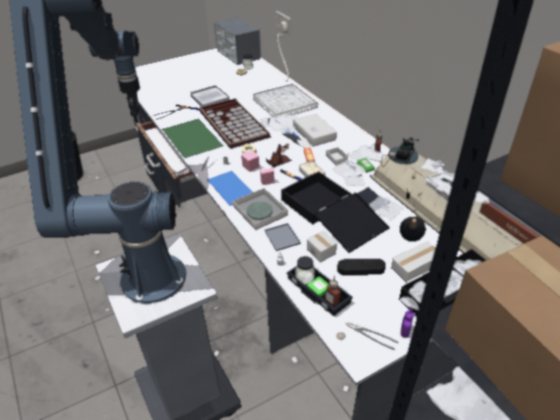

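The case is at px (359,219), with the jar on the left (343,219) and the brown bottle on the right (377,216). The pad is at (194,216), the tray at (288,211), the block at (171,179), the slab at (206,178), the dropper at (316,228) and the loupe at (150,200). The purple look-alike is at (428,186). Next I move over the case.

Emit:
jog_arm([
  [100, 2.3, -3.4, 0.4, -0.06],
  [100, 2.3, -3.4, 0.4, -0.06],
  [100, 2.3, -3.4, 0.4, -0.06],
  [100, 2.3, -3.4, 0.4, -0.06],
  [100, 2.3, -3.4, 0.4, -0.06],
  [100, 2.3, -3.4, 0.4, -0.06],
  [100, 2.3, -3.4, 0.4, -0.06],
  [100, 2.3, -3.4, 0.4, -0.06],
], squeeze=40)

```text
t: 1.77
tcp_pos: [0.3651, 0.3255, 0.2635]
tool_rot: [0.382, 0.924, 0.003, 0.001]
force: [0.6, 0.6, 0.5]
finger_gap: 0.998
```

Emit:
jog_arm([
  [100, 1.0, -3.9, 0, -0.04],
  [100, 1.0, -3.9, 0, -0.04],
  [100, 1.0, -3.9, 0, -0.04],
  [100, 1, -3.9, 0, -0.04],
  [100, 0.5, -3.9, 0, -0.04],
  [100, 0.5, -3.9, 0, -0.04],
  [100, 0, -3.9, 0, -0.04],
  [100, 0, -3.9, 0, -0.04],
])

```text
t: 2.43
tcp_pos: [0.4232, 0.001, 0.2678]
tool_rot: [0.531, 0.847, 0.008, 0.009]
force: [1.2, -0.3, -0.3]
finger_gap: 0.998
```

Emit:
jog_arm([
  [100, 0, -3.9, 0, -0.04],
  [100, 0, -3.9, 0, -0.04],
  [100, 0, -3.9, 0, -0.04],
  [100, 0, -3.9, 0, -0.04],
  [100, 0, -3.9, 0, -0.04],
  [100, 0, -3.9, 0, -0.04],
  [100, 0, -3.0, 0, -0.04],
  [100, 0, -2.0, 0, -0.02],
])

```text
t: 3.1
tcp_pos: [0.421, -0.303, 0.2705]
tool_rot: [0.661, 0.75, 0.006, 0.015]
force: [1.1, 0.3, 0.4]
finger_gap: 0.999
```

```bash
cat >> h.py <<'E'
from scipy.spatial.transform import Rotation as R
def wrist():
    s=manip.sense(); p=snapshot('wrist'); T=np.eye(4); T[:3,:3]=R.from_quat(s['tool_rot']).as_matrix(); T[:3,3]=s['tcp_pos']
    p['extrinsics']=T@np.array(p['hand_eye']); return s,p
def jaw(s):
    y=R.from_quat(s['tool_rot']).as_matrix()[:,1]; a=np.arctan2(y[1],y[0]); return (a+np.pi/2)%np.pi-np.pi/2
def seek(p,names,f='pinpoint'):
    for n in names.split(): print(n,[(np.round(d['centre'],4).tolist(),round(d['score'],2)) for d in getattr(models,f)(p,n)][:3])
E
python3 - <<'E'
from h import *
s,p=wrist(); save(p,'w1'); print(s['tcp_pos'],jaw(s),s['t']); print(np.round(p['hand_eye'],3).tolist())
seek(p,'case jar bottle tin tray dropper')
E
```

```text
[ 0.42095995 -0.30295814  0.27053994] 0.12722821784121452 3.1
[[-0.0, -0.966, -0.26, 0.065], [1.0, -0.0, 0.0, 0.0], [-0.0, -0.26, 0.966, -0.143], [0.0, 0.0, 0.0, 1.0]]
case []
jar [([0.4135, -0.2556, 0.0101], 0.64)]
bottle [([0.4339, -0.3768, 0.0041], 0.78), ([0.5502, -0.5749, -0.0005], 0.47)]
tin [([0.4248, -0.3137, 0.0099], 0.77)]
tray []
dropper [([0.3768, -0.152, 0.0024], 0.77)]
```

View pics/w1.png

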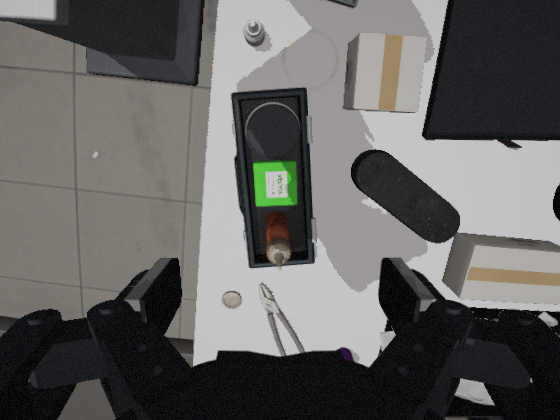

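The wrist view shows the case rim with corners at about (233,93), (306,88), (314,262) and (249,267). The jar is at (273,130), the tin at (276,184) and the bottle at (278,245). I compute the case pose from the rim.

```bash
python3 - <<'E'
from h import *
s,p=wrist()
c=[ray(p,u,v,.034) for u,v in [(233,93),(306,88),(314,262),(249,267)]]
print(np.round(c,4)); print(np.mean(c,0))
for a,b in ((0,1),(3,2),(3,0),(2,1)):
    d=c[b]-c[a]; print(np.linalg.norm(d),np.arctan2(d[1],d[0]))
print('tin',[ray(p,u,v,.027)[:2] for u,v in [(253,163),(296,161),(298,204),(257,207)]])
print('jar top',ray(p,273,130,.082))
E
```

```text
[[ 0.3658 -0.2152  0.034 ]
 [ 0.4433 -0.1995  0.034 ]
 [ 0.4844 -0.4006  0.034 ]
 [ 0.4052 -0.417   0.034 ]]
[ 0.42467621 -0.30807029  0.034     ]
0.07910419078403004 0.19864268465629298
0.08092138634812032 0.20350194387818746
0.20560942658336967 1.763532567872761
0.20521350618176465 1.772371701650369
tin [array([ 0.39559773, -0.28903737]), array([ 0.44463061, -0.28036592]), array([ 0.45448175, -0.33109642]), array([ 0.40622874, -0.34091543])]
jar top [ 0.41299789 -0.24654661  0.082     ]
```

Emit:
jog_arm([
  [100, -0.4, 2.5, -2.5, 0.07],
  [100, -0.4, 2.5, -3, 0],
  [100, 0, 0, -3.5, 0],
  [100, 0, 0, -3.5, 0],
  [100, 0, 0, 0, 0],
])

```text
t: 3.92
tcp_pos: [0.4155, -0.2427, 0.1469]
tool_rot: [0.627, 0.779, 0.006, 0.02]
force: [0.4, 0.1, -0.2]
finger_gap: 0.999
```

```bash
cat >> h.py <<'E'
def st(x=None,y=None,z=None,yaw=None):
    s=manip.sense(); print('tcp',np.round(s['tcp_pos'],4),'jaw',round(jaw(s),3),'zdir',np.round(R.from_quat(s['tool_rot']).as_matrix()[:,2],3),'gap',round(s['finger_gap'],3),'t',s['t'],'q',np.round(s['q'],3))
    if x is not None: print('go cm',np.round((np.array([x,y,z])-s['tcp_pos'])*100,2),'turn',round((yaw-jaw(s)+np.pi/2)%np.pi-np.pi/2,3))
E
python3 -c "
from h import *
st(.4128,-.2525,.04,.197)
s,p=wrist();seek(p,'jar bottle tin case')"
```

```text
tcp [ 0.4155 -0.2427  0.1469] jaw 0.215 zdir [ 0.039 -0.016 -0.999] gap 0.999 t 3.9167 q [-0.771  0.458  1.901  0.023  0.743 -1.003]
go cm [ -0.27  -0.98 -10.69] turn -0.018
jar [([0.4147, -0.2534, 0.0122], 0.86)]
bottle [([0.437, -0.3774, 0.0019], 0.74)]
tin [([0.4233, -0.3156, 0.0104], 0.69)]
case []
```

Emit:
jog_arm([
  [100, -0.2, -1.0, 0, -0.02],
  [100, 0, 0, -2.5, 0],
  [100, 0, 0, -3, 0],
  [100, 0, 0, -2.5, 0],
  [100, 0, 0, -1.5, 0],
  [100, 0, 0, 0, 0],
])

```text
t: 4.67
tcp_pos: [0.4271, -0.273, 0.0684]
tool_rot: [0.637, 0.769, 0.002, 0.048]
force: [0.2, 0.6, 0.5]
finger_gap: 1.002
```

```bash
python3 -c "
from h import *
st(.4135,-.253,.04,.197)"
```

```text
tcp [ 0.4271 -0.273   0.0684] jaw 0.189 zdir [ 0.077 -0.057 -0.995] gap 1.002 t 4.6667 q [-0.798  0.621  1.93   0.031  0.497 -1.012]
go cm [-1.36  2.   -2.84] turn 0.008
```

Emit:
jog_arm([
  [100, 0, 0, 2.5, 0],
  [100, 0, 0, 3, 0],
  [100, 0, 0, 2.5, 0],
  [100, 0, 0, 0, 0],
])

```text
t: 5.0
tcp_pos: [0.4281, -0.2781, 0.1549]
tool_rot: [0.639, 0.767, 0.002, 0.05]
force: [-0.1, -0.5, 0.1]
finger_gap: 1.003
```

Emit:
jog_arm([
  [100, 0, 0, 0, 0],
  [100, 0, 0, 0, 0],
])

```text
t: 5.17
tcp_pos: [0.4297, -0.281, 0.1594]
tool_rot: [0.64, 0.767, 0.001, 0.055]
force: [0.6, -0.8, -0.4]
finger_gap: 0.998
```

```bash
python3 -c "
from h import *
st(.4135,-.253,.04,.197)"
```

```text
tcp [ 0.4297 -0.281   0.1594] jaw 0.183 zdir [ 0.086 -0.069 -0.994] gap 0.998 t 5.1667 q [-0.805  0.452  1.862  0.021  0.719 -1.001]
go cm [ -1.62   2.8  -11.94] turn 0.014
```

Emit:
jog_arm([
  [100, 0, 0, 0, 0],
  [100, 0, 0, 0, 0],
  [100, 0, 0, 0, 0],
  [100, 0, 0, 0, 0],
])

```text
t: 5.5
tcp_pos: [0.4287, -0.2808, 0.1585]
tool_rot: [0.64, 0.766, 0.001, 0.054]
force: [0.3, -0.0, -0.4]
finger_gap: 1.003
```

```bash
python3 -c "
from h import *
st(.4135,-.253,.04,.197)"
```

```text
tcp [ 0.4287 -0.2808  0.1585] jaw 0.182 zdir [ 0.084 -0.067 -0.994] gap 1.003 t 5.5 q [-0.806  0.453  1.863  0.021  0.719 -1.001]
go cm [ -1.52   2.78 -11.85] turn 0.015
```

Emit:
jog_arm([
  [100, -0.5, 1, 0, 0.0],
  [100, -0.5, 1, 0, 0.0],
  [100, -0.5, 0.8, 0, 0.015],
  [100, 0, 0, 0, 0],
])

```text
t: 5.83
tcp_pos: [0.4106, -0.2484, 0.156]
tool_rot: [0.634, 0.772, 0.002, 0.05]
force: [0.5, 0.3, -0.4]
finger_gap: 1.001
```

```bash
python3 -c "
from h import *
st(.4135,-.253,.04,.197)"
```

```text
tcp [ 0.4106 -0.2484  0.156 ] jaw 0.198 zdir [ 0.08  -0.061 -0.995] gap 1.001 t 5.8333 q [-0.786  0.424  1.938  0.022  0.68  -0.998]
go cm [  0.29  -0.46 -11.6 ] turn -0.001
```

Emit:
jog_arm([
  [100, 0, 0, -1, 0.0],
  [100, 0, 0, -1, 0.0],
  [100, 0, 0, -1, 0],
  [100, 0, 0, -1, 0],
  [100, 0, 0, 0, 0],
])

```text
t: 6.25
tcp_pos: [0.4096, -0.2453, 0.1156]
tool_rot: [0.633, 0.773, 0.002, 0.051]
force: [-0.1, 0.6, 0.2]
finger_gap: 0.998
```

```bash
python3 -c "
from h import *
st(.4135,-.253,.04,.197)"
```

```text
tcp [ 0.4096 -0.2453  0.1156] jaw 0.201 zdir [ 0.081 -0.062 -0.995] gap 0.998 t 6.25 q [-0.783  0.501  1.978  0.026  0.561 -1.003]
go cm [ 0.39 -0.77 -7.56] turn -0.004
```

Emit:
jog_arm([
  [100, 0, 0, 0, -0.12],
  [100, 0, 0, 0, -0.12],
  [100, 0, 0, 0, -0.12],
  [100, 0, 0, 0, -0.12],
  [100, 0, 0, 0, -0.12],
  [100, 0, 0, 0, -0.12],
  [100, 0, 0, 0, -0.12],
  [100, 0, 0, 0, -0.12],
])

```text
t: 6.92
tcp_pos: [0.4085, -0.2438, 0.118]
tool_rot: [0.925, 0.376, -0.022, 0.046]
force: [-0.5, -0.6, -0.1]
finger_gap: 0.999
```

```bash
python3 -c "
from h import *
st(.4135,-.253,.04,.197)"
```

```text
tcp [ 0.4085 -0.2438  0.118 ] jaw -0.796 zdir [-0.007 -0.102 -0.995] gap 0.999 t 6.9167 q [-0.722  0.51   1.939 -0.138  0.634  0.186]
go cm [ 0.5  -0.92 -7.8 ] turn 0.993
```

Emit:
jog_arm([
  [100, 0, 0, 0, -0.12],
  [100, 0, 0, 0, -0.12],
  [100, 0, 0, 0, -0.12],
  [100, 0, 0, 0, -0.12],
  [100, 0, 0, 0, -0.12],
  [100, 0, 0, 0, -0.12],
  [100, 0, 0, 0, -0.12],
  [100, 0, 0, 0, -0.12],
])

```text
t: 7.58
tcp_pos: [0.4094, -0.2425, 0.1225]
tool_rot: [0.992, -0.114, -0.041, 0.032]
force: [0.0, -0.3, 0.1]
finger_gap: 0.999
```

Emit:
jog_arm([
  [100, 0, 0, 1, -0.12],
  [100, 0, 0, 1, -0.12],
  [100, 0, 0, 1, -0.12],
  [100, 0, 0, 1, -0.12],
  [100, 0, 0, 0, -0.12],
  [100, 0, 0, 0, -0.12],
  [100, 0, 0, 0, -0.12],
  [100, 0, 0, 0, -0.12],
])

```text
t: 8.25
tcp_pos: [0.4101, -0.2411, 0.1686]
tool_rot: [0.816, -0.576, -0.049, 0.009]
force: [0.3, -0.3, -0.3]
finger_gap: 1.003
```

```bash
python3 -c "
from h import *
st(.4135,-.253,.04,.197)"
```

```text
tcp [ 0.4101 -0.2411  0.1686] jaw 0.345 zdir [-0.09   0.042 -0.995] gap 1.003 t 8.25 q [-0.747  0.462  1.796 -0.037  0.978  2.074]
go cm [  0.34  -1.19 -12.86] turn -0.148
```

Emit:
jog_arm([
  [100, 0, 0, -2.5, -0.075],
  [100, 0, 0, -3, -0.075],
  [100, 0, 0, -0.5, 0],
  [100, 0, 0, 0, 0],
])

```text
t: 8.58
tcp_pos: [0.4121, -0.2429, 0.1109]
tool_rot: [0.768, -0.639, -0.045, 0.006]
force: [0.3, 0.2, 0.2]
finger_gap: 1.0
```

```bash
python3 -c "
from h import *
st(.4135,-.253,.04,.197)"
```

```text
tcp [ 0.4121 -0.2429  0.1109] jaw 0.185 zdir [-0.076  0.048 -0.996] gap 1.0 t 8.5833 q [-0.756  0.56   1.84  -0.023  0.83   2.219]
go cm [ 0.14 -1.01 -7.09] turn 0.012
```

Emit:
jog_arm([
  [100, 0, 0, 3, 0],
  [100, 0, 0, 4, 0],
  [100, 0, 0, 4, 0],
  [100, 0, 0, 0, 0],
  [100, 0, 0, -4, 0],
  [100, 0, 0, -4, 0],
  [100, 0, 0, -3, 0],
  [100, 0, 0, 0, 0],
])

```text
t: 9.25
tcp_pos: [0.4164, -0.2454, 0.1247]
tool_rot: [0.774, -0.632, -0.034, 0.007]
force: [-1.0, 0.3, -0.2]
finger_gap: 0.999
```

```bash
python3 -c "
from h import *
st(.4135,-.253,.04,.197)"
```

```text
tcp [ 0.4164 -0.2454  0.1247] jaw 0.202 zdir [-0.061  0.032 -0.998] gap 0.999 t 9.25 q [-0.753  0.534  1.833 -0.024  0.842  2.205]
go cm [-0.29 -0.76 -8.47] turn -0.005
```

Emit:
jog_arm([
  [100, -0.3, -0.4, -2, 0],
  [100, 0, -0.4, -2, 0],
  [100, 0, 0, -2, 0],
  [100, 0, 0, -1.2, 0],
  [100, 0, 0, 0, 0],
])

```text
t: 9.67
tcp_pos: [0.4169, -0.2559, 0.058]
tool_rot: [0.777, -0.629, -0.029, 0.007]
force: [-0.3, 0.7, -0.3]
finger_gap: 1.0
```

```bash
python3 -c "
from h import *
st(.4135,-.253,.04,.197)"
```

```text
tcp [ 0.4169 -0.2559  0.058 ] jaw 0.21 zdir [-0.055  0.025 -0.998] gap 1.0 t 9.6667 q [-0.767  0.659  1.863 -0.032  0.678  2.19 ]
go cm [-0.34  0.29 -1.8 ] turn -0.013
```

Emit:
jog_arm([
  [100, -0.35, 0.3, -1.5, 0],
  [100, 0, 0, 0, 0],
  [0, 0, 0, 0, 0],
  [0, 0, 0, 0, 0],
  [0, 0, 0, 0, 0],
  [0, 0, 0, 0, 0],
  [0, 0, 0, 0, 0],
  [0, 0, 0, 0, 0],
])

```text
t: 10.33
tcp_pos: [0.417, -0.2564, 0.0531]
tool_rot: [0.779, -0.627, -0.024, 0.009]
force: [0.0, -0.3, -2.7]
finger_gap: 0.599
```

Emit:
jog_arm([
  [0, 0, 0, 0, 0],
  [0, 0, 0, 0, 0],
  [0, 0, 0, 0.5, 0],
  [0, 0, 0, 1, 0],
  [0, 0, 0, 1, 0],
  [0, 0, 0, 0, 0],
])

```text
t: 10.83
tcp_pos: [0.4177, -0.2565, 0.0801]
tool_rot: [0.779, -0.627, -0.024, 0.008]
force: [0.4, 0.2, -2.5]
finger_gap: 0.593
```

```bash
python3 -c "
from h import *
st(.4135,-.253,.04,.197)
s,p=wrist(); save(p,'w2')"
```

```text
tcp [ 0.4177 -0.2565  0.0801] jaw 0.215 zdir [-0.047  0.017 -0.999] gap 0.593 t 10.8333 q [-0.766  0.615  1.859 -0.032  0.714  2.185]
go cm [-0.42  0.35 -4.01] turn -0.018
```

View pics/w2.png

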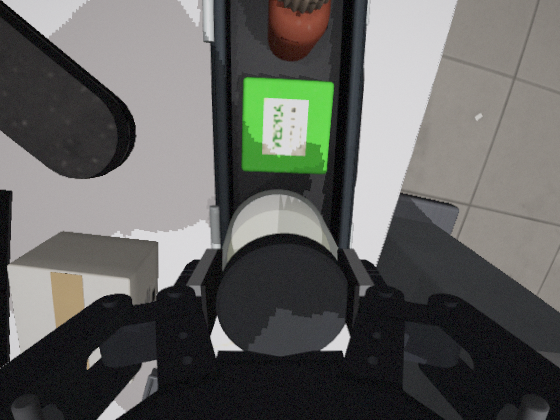

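The wrist view shows the jar held centrally between the pads, with its cap at (283,295), and lifted clear. The tin is at (288,125) and the bottle at (298,30). Next I carry the jar to the pad.

Emit:
jog_arm([
  [0, 0, 0, 1.5, 0],
  [0, 0, 0, 2, 0],
  [0, 0, 0, 2, 0],
  [0, 0, 0, 1.5, 0],
  [0, 0, 1.5, 0.5, 0.03],
  [0, 0, 3, 0, 0.08],
  [0, 0, 3.4, 0, 0.08],
  [0, 0, 3.4, 0, 0.08],
], squeeze=60)

```text
t: 11.55
tcp_pos: [0.4196, -0.1456, 0.1592]
tool_rot: [0.857, -0.515, -0.017, 0.011]
force: [1.1, 1.5, -2.1]
finger_gap: 0.583
```

Emit:
jog_arm([
  [0, 0, 3.4, 0, 0.08],
  [0, 0, 3.4, 0, 0.08],
  [0, 0, 3.4, 0, 0.08],
  [0, 0, 3.4, 0, 0.08],
  [0, 0, 3.4, 0, 0.08],
  [0, 0, 3.4, 0, 0.08],
  [0, 0, 3.4, 0, 0.08],
  [0, 0, 3.4, 0, 0.08],
])

```text
t: 12.22
tcp_pos: [0.4087, 0.1454, 0.1574]
tool_rot: [0.979, -0.201, -0.016, 0.016]
force: [1.7, -0.5, -2.0]
finger_gap: 0.588
```

```bash
python3 -c "
from h import *
st(.42,.355,.15,-1.5)"
```

```text
tcp [0.4087 0.1454 0.1574] jaw 1.167 zdir [-0.038 -0.025 -0.999] gap 0.588 t 12.2167 q [ 0.098  0.416  1.943 -0.029  0.823  2.093]
go cm [ 1.13 20.96 -0.74] turn 0.474
```

Emit:
jog_arm([
  [0, 0.2, 3.4, 0, 0.08],
  [0, 0.2, 3.4, 0, 0.08],
  [0, 0.2, 3.4, 0, 0.08],
  [0, 0.2, 3.4, 0, 0.08],
  [0, 0.2, 3, 0, 0.08],
  [0, 0.1, 2.5, 0, 0.06],
  [0, 0, 1.2, 0, 0],
  [0, 0, 0, 0, 0],
])

```text
t: 12.88
tcp_pos: [0.405, 0.3683, 0.1539]
tool_rot: [0.998, 0.051, -0.016, 0.02]
force: [0.4, -0.3, -2.3]
finger_gap: 0.588
```

```bash
python3 -c "
from h import *
st(.42,.355,.05,-1.5)
s,p=wrist(); save(p,'w3'); seek(p,'pad loupe block slab')
p=snapshot('top'); seek(p,'jar pad')
"
```

```text
tcp [0.405  0.3683 0.1539] jaw -1.468 zdir [-0.03  -0.041 -0.999] gap 0.588 t 12.8833 q [ 0.545  0.547  1.666 -0.024  0.976  2.027]
go cm [  1.5   -1.33 -10.39] turn -0.032
pad [([0.4236, 0.3113, 0.0022], 0.67)]
loupe [([0.4776, 0.4718, 0.0017], 0.89)]
block [([0.5541, 0.3908, 0.0014], 0.65)]
slab [([0.5613, 0.2596, 0.0025], 0.76)]
jar [([0.4012, 0.3606, 0.1112], 0.46)]
pad [([0.4247, 0.3056, 0.0009], 0.98)]
```

View pics/w3.png

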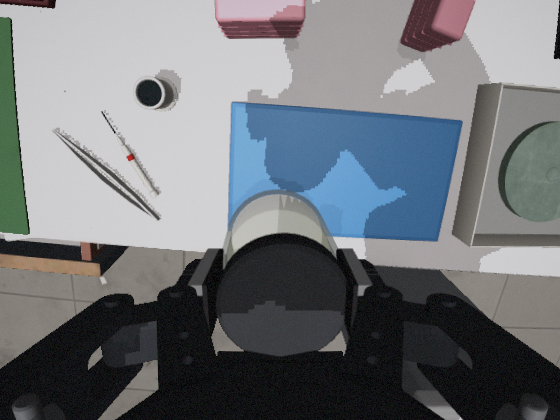

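The blue pad spans px (230–460, 100–240) and the jar hangs over its near left part. Next I shift it and lower it.

Emit:
jog_arm([
  [0, 0.7, -0.6, -1, 0],
  [0, 0.7, -0.6, -2, 0],
  [0, 0.5, -0.5, -2, 0],
  [0, 0, 0, -2, 0],
  [0, 0, 0, -1.5, 0],
  [0, 0, 0, -1, 0],
  [0, 0, 0, -0.3, 0],
  [0, 0, 0, 0, 0],
])

```text
t: 13.95
tcp_pos: [0.4327, 0.34, 0.0512]
tool_rot: [0.999, 0.044, -0.014, 0.02]
force: [0.3, 0.2, -1.6]
finger_gap: 0.584
```

```bash
python3 -c "
from h import *
st(.425,.35,.05,-1.5)"
```

```text
tcp [0.4327 0.34   0.0512] jaw -1.482 zdir [-0.025 -0.041 -0.999] gap 0.584 t 13.95 q [ 0.476  0.712  1.721 -0.036  0.75   1.986]
go cm [-0.77  1.   -0.12] turn -0.018
```

Emit:
jog_arm([
  [0, 0, 0, -0.2, 0],
  [0, 0, 0, -0.2, 0],
  [0, 0, 0, 0, 0],
  [100, 0, 0, 0, 0],
  [100, 0, 0, 0, 0],
  [100, 0, 0, 0, 0],
  [100, 0, 0, 0, 0],
  [100, 0, 0, 0, 0],
])

```text
t: 14.62
tcp_pos: [0.4364, 0.3419, 0.0526]
tool_rot: [0.999, 0.044, -0.009, 0.018]
force: [-0.7, -0.1, -0.8]
finger_gap: 0.998
```

Emit:
jog_arm([
  [100, 0, 0, 0, 0],
  [100, 0, 0, 1, 0],
  [100, 0, 0, 2, 0],
  [100, 0, 0, 3, 0],
  [100, 0, 0, 3, 0],
  [100, 0, -2, 2, 0],
  [100, 0, -3.4, 0, -0.08],
  [100, 0, -3.6, 0, -0.08],
])

```text
t: 15.28
tcp_pos: [0.4366, 0.255, 0.1703]
tool_rot: [0.999, -0.033, -0.008, 0.015]
force: [-0.0, -0.0, -0.5]
finger_gap: 1.0
```

```bash
python3 -c "
from h import *
st(.436,-.3745,.16,.2)
p=snapshot('top'); seek(p,'jar')
s,p=wrist(); seek(p,'jar');save(p,'w4')"
```

```text
tcp [0.4366 0.255  0.1703] jaw 1.504 zdir [-0.016 -0.03  -0.999] gap 1.0 t 15.2833 q [ 0.321  0.468  1.771 -0.029  0.928  1.977]
go cm [-6.000e-02 -6.295e+01 -1.030e+00] turn -1.304
jar [([0.4302, 0.3358, 0.0069], 0.42)]
jar [([0.4317, 0.3395, 0.0071], 0.9)]
```

View pics/w4.png

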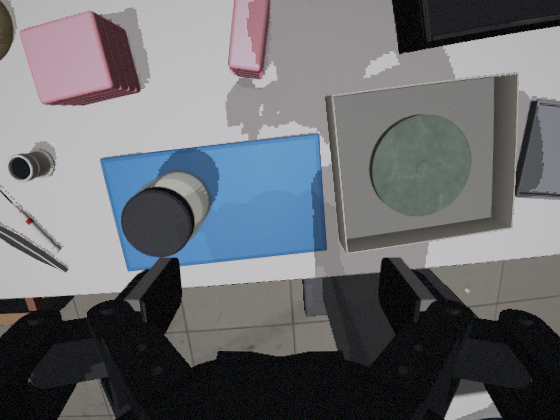

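The jar stands upright on the pad at px (165,220), and the right half of the pad is free. Now the bottle.

Emit:
jog_arm([
  [100, 0, -3.6, 0, -0.075],
  [100, 0, -3.6, 0, -0.075],
  [100, 0, -3.6, 0, -0.075],
  [100, 0, -3.6, 0, -0.075],
  [100, 0, -3.6, 0, -0.075],
  [100, 0, -3.6, 0, -0.075],
  [100, 0, -3.6, 0, -0.075],
  [100, 0, -3.6, 0, -0.075],
])

```text
t: 16.15
tcp_pos: [0.4397, -0.0292, 0.1698]
tool_rot: [0.945, -0.326, -0.009, 0.009]
force: [0.7, -0.2, -0.3]
finger_gap: 1.0
```

Emit:
jog_arm([
  [100, 0.2, -3.6, 0, -0.075],
  [100, 0.2, -3.6, 0, -0.075],
  [100, 0.2, -3.6, 0, -0.075],
  [100, 0, -3.6, 0, -0.075],
  [100, 0, -3.6, 0, -0.075],
  [100, 0, -3.6, 0, -0.075],
  [100, 0, -3, 0, -0.075],
  [100, 0, -1.5, 0, -0.05],
])

```text
t: 16.82
tcp_pos: [0.4526, -0.3018, 0.1693]
tool_rot: [0.809, -0.588, -0.009, 0.005]
force: [0.8, -0.7, 0.3]
finger_gap: 0.999
```

Emit:
jog_arm([
  [100, 0, -1, 0, 0],
  [100, 0, 0, 0, 0],
])

```text
t: 16.98
tcp_pos: [0.455, -0.3157, 0.1689]
tool_rot: [0.809, -0.588, -0.007, 0.005]
force: [0.2, -0.3, 0.9]
finger_gap: 1.0
```

```bash
python3 -c "
from h import *
st(.436,-.3765,.16,.2)
s,p=wrist(); seek(p,'bottle tin case');save(p,'w5')"
```

```text
tcp [ 0.455  -0.3157  0.1689] jaw 0.314 zdir [-0.018 -0.    -1.   ] gap 1.0 t 16.9833 q [-0.801  0.52   1.664 -0.016  0.97   2.035]
go cm [-1.9  -6.08 -0.89] turn -0.114
bottle [([0.4354, -0.3754, 0.0028], 0.96)]
tin [([0.4249, -0.3137, 0.0068], 0.94)]
case []
```

View pics/w5.png

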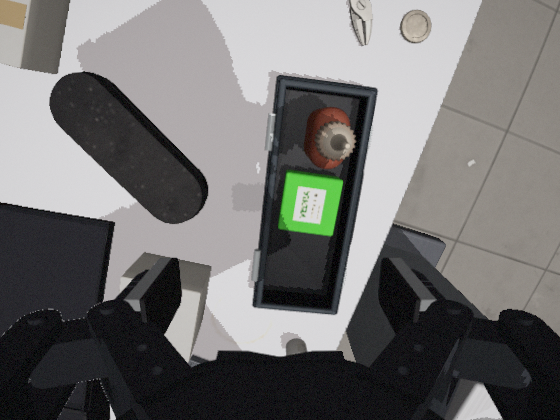

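The bottle is upright at px (330,140) and the tin at (310,203).

Emit:
jog_arm([
  [100, -0.7, -1.5, 0, -0.05],
  [100, -0.7, -2, 0, -0.06],
  [100, -0.5, -1.5, -0.5, 0],
  [100, 0, -0.8, -1, 0],
  [100, 0, 0, -1.5, 0],
  [100, 0, 0, -1.5, 0],
  [100, 0, 0, -1, 0],
  [100, 0, 0, 0, 0],
])

```text
t: 17.85
tcp_pos: [0.4355, -0.3612, 0.1101]
tool_rot: [0.781, -0.624, -0.012, 0.003]
force: [-0.1, 0.3, -0.1]
finger_gap: 1.0
```

```bash
python3 -c "
from h import *
st(.4357,-.375,.055,.197)"
```

```text
tcp [ 0.4355 -0.3612  0.1101] jaw 0.222 zdir [-0.021  0.011 -1.   ] gap 1.0 t 17.85 q [-0.885  0.624  1.67  -0.013  0.87   2.043]
go cm [ 0.02 -1.38 -5.51] turn -0.025
```

Emit:
jog_arm([
  [100, 0, -0.7, -1, -0.025],
  [100, 0, -0.7, -1.5, 0],
  [100, 0, 0, -1.2, 0],
  [100, 0, 0, -0.7, 0],
  [100, 0, 0, -0.2, 0],
  [100, 0, 0, 0, 0],
])

```text
t: 18.35
tcp_pos: [0.4369, -0.3758, 0.0604]
tool_rot: [0.773, -0.634, -0.011, 0.002]
force: [0.1, -0.7, 0.1]
finger_gap: 1.004
```

```bash
python3 -c "
from h import *
st(.4357,-.375,.055,.197)"
```

```text
tcp [ 0.4369 -0.3758  0.0604] jaw 0.196 zdir [-0.02   0.011 -1.   ] gap 1.004 t 18.35 q [-0.899  0.712  1.667 -0.013  0.784  2.056]
go cm [-0.12  0.08 -0.54] turn 0.001
```

Emit:
jog_arm([
  [100, -0.1, 0, -0.3, 0],
  [100, 0, 0, -0.3, 0],
  [0, 0, 0, 0, 0],
  [0, 0, 0, 0, 0],
  [0, 0, 0, 0, 0],
  [0, 0, 0, 0, 0],
  [0, 0, 0, 0, 0],
  [0, 0, 0, 0, 0],
], squeeze=50)

```text
t: 19.02
tcp_pos: [0.437, -0.3769, 0.0568]
tool_rot: [0.773, -0.634, -0.009, 0.003]
force: [-0.7, -0.2, -0.8]
finger_gap: 0.306
```

Emit:
jog_arm([
  [0, 0, 0, 0, 0],
  [0, 0, 0, 0, 0],
  [0, 0, 0, 0, 0],
  [0, 0, 0, 0, 0],
])

```text
t: 19.35
tcp_pos: [0.4369, -0.3767, 0.0567]
tool_rot: [0.773, -0.634, -0.009, 0.003]
force: [0.8, 0.2, 0.2]
finger_gap: 0.299
```

```bash
python3 -c "
from h import *
st(.4357,-.375,.055,.197)"
```

```text
tcp [ 0.4369 -0.3767  0.0567] jaw 0.197 zdir [-0.018  0.007 -1.   ] gap 0.299 t 19.35 q [-0.9    0.718  1.67  -0.014  0.77   2.055]
go cm [-0.12  0.17 -0.17] turn 0.0
```

Emit:
jog_arm([
  [0, 0, 0, 0.7, 0],
  [0, 0, 0, 1.5, 0],
  [0, 0, 0, 2, 0],
  [0, 0, 0, 2, 0],
  [0, 0, 0, 2, 0],
  [0, 0, 0, 1.5, 0],
  [0, 0, 1.5, 0.7, 0.03],
  [0, 0, 3, 0, 0.07],
])

```text
t: 20.02
tcp_pos: [0.4368, -0.3345, 0.1663]
tool_rot: [0.804, -0.595, -0.007, 0.004]
force: [2.4, -0.6, -0.1]
finger_gap: 0.299
```

Emit:
jog_arm([
  [0, 0, 3.5, 0, 0.08],
  [0, 0, 3.5, 0, 0.08],
  [0, 0, 3.5, 0, 0.08],
  [0, 0, 3.5, 0, 0.08],
  [0, 0, 3.5, 0, 0.08],
  [0, 0, 3.5, 0, 0.08],
  [0, 0, 3.5, 0, 0.08],
  [0, 0, 3.5, 0, 0.08],
])

```text
t: 20.68
tcp_pos: [0.4296, -0.037, 0.1681]
tool_rot: [0.955, -0.295, -0.006, 0.005]
force: [1.2, 0.5, -0.7]
finger_gap: 0.301
```

```bash
python3 -c "
from h import *
st(.43,.25,.15,-1.5)"
```

```text
tcp [ 0.4296 -0.037   0.1681] jaw 0.971 zdir [-0.015 -0.005 -1.   ] gap 0.301 t 20.6833 q [-0.339  0.383  1.959 -0.014  0.812  1.841]
go cm [ 0.04 28.7  -1.81] turn 0.67
```

Emit:
jog_arm([
  [0, 0.1, 3.5, 0, 0.08],
  [0, 0.1, 3.5, 0, 0.08],
  [0, 0.1, 3.5, 0, 0.08],
  [0, 0.1, 3.5, 0, 0.08],
  [0, 0.1, 3.5, 0, 0.08],
  [0, 0.1, 3.5, 0, 0.08],
  [0, 0.1, 3, 0, 0.08],
  [0, 0, 1.5, 0, 0.04],
])

```text
t: 21.35
tcp_pos: [0.4218, 0.2391, 0.1684]
tool_rot: [1.0, 0.024, -0.009, 0.006]
force: [-0.3, -0.3, -0.5]
finger_gap: 0.303
```

Emit:
jog_arm([
  [0, 0, 0.5, 0, 0],
  [0, 0, 0, 0, 0],
])

```text
t: 21.52
tcp_pos: [0.4187, 0.2483, 0.1683]
tool_rot: [1.0, 0.029, -0.01, 0.006]
force: [-1.7, -0.3, -1.1]
finger_gap: 0.307
```

```bash
python3 -c "
from h import *
st(.43,.25,.06,-1.5)
s,p=wrist(); seek(p,'bottle jar pad');save(p,'w6')"
```

```text
tcp [0.4187 0.2483 0.1683] jaw -1.513 zdir [-0.019 -0.012 -1.   ] gap 0.307 t 21.5167 q [ 0.309  0.447  1.823 -0.008  0.893  1.827]
go cm [  1.13   0.17 -10.83] turn 0.013
bottle [([0.4195, 0.246, 0.1169], 0.88)]
jar [([0.433, 0.3378, 0.0083], 0.83)]
pad [([0.4237, 0.3067, 0.001], 0.63)]
```

View pics/w6.png

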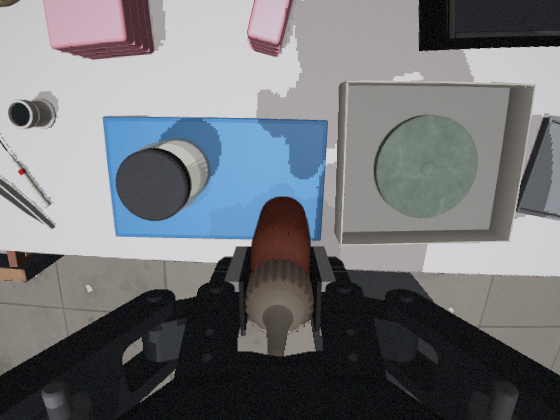

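The bottle is held upright, with the pad's right half under it. The jar stands at px (155,185). Next I lower it at y≈0.256 and open only partly.

Emit:
jog_arm([
  [0, 0.5, 0.3, -1, 0],
  [0, 0.5, 0.4, -2, 0],
  [0, 0, 0, -2, 0],
  [0, 0, 0, -2, 0],
  [0, 0, 0, -2, 0],
  [0, 0, 0, -1.3, 0],
  [0, 0, 0, -0.5, 0],
  [0, 0, 0, 0, 0],
])

```text
t: 22.38
tcp_pos: [0.4366, 0.2452, 0.0535]
tool_rot: [1.0, 0.017, -0.007, 0.006]
force: [-0.3, 1.7, 5.3]
finger_gap: 0.301
```

```bash
python3 -c "
from h import *
st(.43,.256,.0537,-1.5)"
```

```text
tcp [0.4366 0.2452 0.0535] jaw -1.536 zdir [-0.013 -0.012 -1.   ] gap 0.301 t 22.3833 q [ 0.293  0.666  1.867 -0.012  0.625  1.839]
go cm [-0.66  1.08  0.02] turn 0.036
```

Emit:
jog_arm([
  [60, 0, 0, 0, 0],
  [60, 0, 0, 0, 0],
  [60, 0, 0, 0, 0],
  [60, 0, 0, 0, 0],
  [60, 0, 0, 1.0, 0],
  [60, 0, 0, 1.5, 0],
  [60, 0, 0, 2.5, 0],
  [60, 0, 0, 3, 0],
])

```text
t: 23.05
tcp_pos: [0.4359, 0.2434, 0.1362]
tool_rot: [1.0, 0.016, -0.009, 0.006]
force: [-0.3, -0.1, -0.4]
finger_gap: 0.601
```

Emit:
jog_arm([
  [60, 0, 0, 2.5, 0],
  [60, 0, 0, 1, 0],
  [100, 0, -2, 0, 0.01],
  [100, 0, -3.5, 0, 0.01],
  [100, 0, -3.6, 0, 0.01],
  [100, 0, -3.6, 0, 0.01],
  [100, 0, -3.6, 0, 0.01],
  [100, 0, -3.6, 0, 0.01],
])

```text
t: 23.72
tcp_pos: [0.4414, 0.0467, 0.1924]
tool_rot: [0.998, 0.056, 0.01, 0.003]
force: [1.1, 0.0, -1.8]
finger_gap: 0.997
```

```bash
python3 -c "
from h import *
st(.4249,-.3137,.15,-1.374)
p=snapshot('top'); seek(p,'jar bottle')
p=snapshot('side'); seek(p,'jar bottle')
s=manip.sense(); 
c=cv2.resize(p['image'][60:380,150:450],(750,800)); c=c[:600]; cv2.imwrite('pics/s7.png',c[:,:,::-1])"
```

```text
tcp [0.4414 0.0467 0.1924] jaw -1.459 zdir [ 0.02  -0.005 -1.   ] gap 0.997 t 23.7167 q [-0.146  0.342  1.927 -0.003  0.853  1.315]
go cm [ -1.65 -36.04  -4.24] turn 0.085
jar [([0.5602, 0.2623, 0.0002], 0.55), ([0.4301, 0.3345, 0.007], 0.54), ([0.4214, -0.3179, 0.0009], 0.42)]
bottle [([0.5488, -0.5714, -0.0003], 0.56), ([0.4381, 0.241, -0.0006], 0.4)]
jar [([0.4295, 0.3419, 0.0024], 0.8)]
bottle [([0.4365, 0.2356, -0.0003], 0.67), ([0.5491, -0.5742, -0.0029], 0.49)]
```

View pics/s7.png

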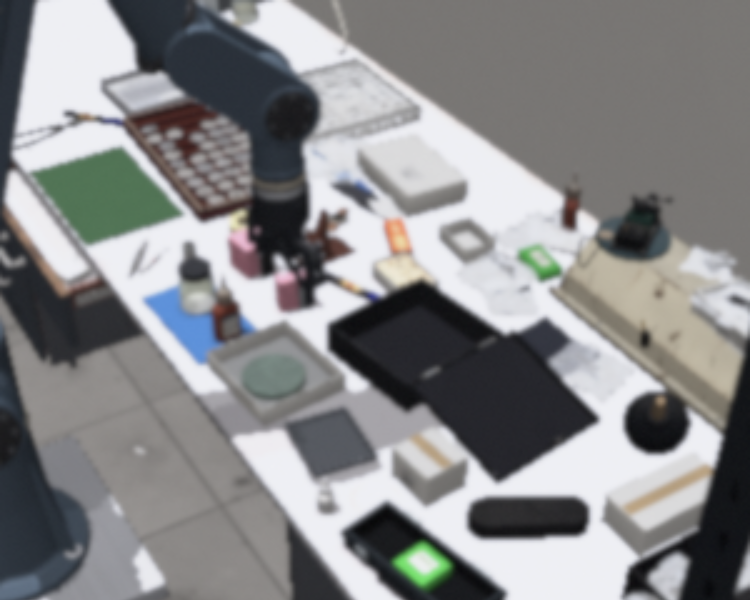

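The side view shows jar (195,285) and bottle (225,315) upright on the blue pad. The tin is alone in the case, and the shallow tray is at (330,440).

Emit:
jog_arm([
  [100, -0.2, -3.6, -0.3, 0.01],
  [100, -0.2, -3.6, -0.3, 0.01],
  [100, -0.2, -3.6, -0.3, 0.01],
  [100, -0.2, -3.6, -0.3, 0.01],
  [100, -0.2, -3.6, -0.3, 0.01],
  [100, -0.2, -3.6, -0.3, 0.01],
  [100, -0.2, -3.6, -0.3, 0.01],
  [100, -0.2, -3.6, 0, 0.01],
])

```text
t: 24.68
tcp_pos: [0.4266, -0.228, 0.1712]
tool_rot: [0.993, 0.118, 0.01, -0.0]
force: [1.6, -0.5, -0.9]
finger_gap: 1.002
```

Emit:
jog_arm([
  [100, 0, -2.5, 0, 0],
  [100, 0, -1, -1, 0],
  [100, 0, 0, -1, 0],
  [100, 0, 0, 0, 0],
])

```text
t: 25.02
tcp_pos: [0.4312, -0.2672, 0.1502]
tool_rot: [0.993, 0.12, 0.012, 0.002]
force: [0.1, 0.1, -0.3]
finger_gap: 0.999
```

```bash
python3 -c "
from h import *
st(.4249,-.3137,.007,-1.374)
s,p=wrist(); seek(p,'tin tray dropper')"
```

```text
tcp [ 0.4312 -0.2672  0.1502] jaw -1.33 zdir [ 0.025 -0.001 -1.   ] gap 0.999 t 25.0167 q [-0.785  0.486  1.82   0.023  0.817  0.53 ]
go cm [ -0.63  -4.65 -14.32] turn -0.044
tin [([0.426, -0.3135, 0.0078], 0.64)]
tray [([0.4511, -0.0445, 0.0006], 0.65)]
dropper [([0.3781, -0.1532, 0.0048], 0.81)]
```

Emit:
jog_arm([
  [100, -0.3, -1.5, -1, -0.02],
  [100, -0.3, -2, -1.5, -0.02],
  [100, 0, -1.2, -1.5, 0],
  [100, 0, -0.3, -2, 0],
  [100, 0, 0, -2, 0],
  [100, 0, 0, -1, 0],
  [100, 0, 0, 0, 0],
])

```text
t: 25.8
tcp_pos: [0.428, -0.3215, 0.0596]
tool_rot: [0.995, 0.102, 0.016, 0.009]
force: [0.6, 1.2, -0.1]
finger_gap: 1.0
```

```bash
python3 -c "
from h import *
st(.4253,-.3137,.007,-1.374)"
```

```text
tcp [ 0.428  -0.3215  0.0596] jaw -1.367 zdir [ 0.033 -0.014 -0.999] gap 1.0 t 25.8 q [-0.863  0.668  1.817  0.028  0.625  0.482]
go cm [-0.27  0.78 -5.26] turn -0.007
```

Emit:
jog_arm([
  [100, -0.3, 0.6, -0.7, 0],
  [100, -0.1, 0.3, -1.3, 0],
  [100, 0, 0.1, -1.3, 0],
  [100, 0, 0, -1, 0],
  [100, 0, 0, -0.4, 0],
  [100, 0, 0, -0.2, 0],
  [100, 0, 0, 0, 0],
])

```text
t: 26.38
tcp_pos: [0.4253, -0.3147, 0.0099]
tool_rot: [0.995, 0.101, 0.018, 0.011]
force: [-0.0, 0.9, 0.6]
finger_gap: 1.001
```

```bash
python3 -c "
from h import *
st(.4253,-.3137,.007,-1.374)"
```

```text
tcp [ 0.4253 -0.3147  0.0099] jaw -1.368 zdir [ 0.037 -0.019 -0.999] gap 1.001 t 26.3833 q [-0.857  0.757  1.851  0.033  0.495  0.482]
go cm [-0.    0.1  -0.29] turn -0.006
```

Excellent alignment. Close, then lift gently.

Emit:
jog_arm([
  [100, 0, 0, -0.3, 0],
  [100, 0, 0, -0.1, 0],
  [0, 0, 0, 0, 0],
  [0, 0, 0, 0, 0],
  [0, 0, 0, 0, 0],
  [0, 0, 0, 0, 0],
  [0, 0, 0, 0, 0],
  [0, 0, 0, 0, 0],
])

```text
t: 27.05
tcp_pos: [0.427, -0.3166, 0.0087]
tool_rot: [0.995, 0.101, 0.019, 0.014]
force: [-0.5, -0.3, -0.8]
finger_gap: 0.609
```

Emit:
jog_arm([
  [0, 0, 0, 0, 0],
  [0, 0, 0, 0.7, 0],
  [0, 0, 0, 1.3, 0],
  [0, 0, 0, 2, 0],
  [0, 0, 0, 2, 0],
  [0, 0, 0, 1.5, 0],
  [0, 0, 0, 0.5, 0],
  [0, 0, 0, 0, 0],
])

```text
t: 27.72
tcp_pos: [0.4256, -0.3151, 0.0923]
tool_rot: [0.995, 0.101, 0.018, 0.012]
force: [0.2, -0.6, -0.6]
finger_gap: 0.606
```

```bash
python3 -c "
from h import *
st(.451,-.0475,.1,-1.374)
s,p=wrist(); seek(p,'tin');save(p,'w8')"
```

```text
tcp [ 0.4256 -0.3151  0.0923] jaw -1.368 zdir [ 0.038 -0.021 -0.999] gap 0.606 t 27.7167 q [-0.857  0.602  1.822  0.025  0.677  0.492]
go cm [ 2.54 26.76  0.77] turn -0.006
tin [([0.4231, -0.3112, 0.0912], 0.73), ([0.3781, -0.1516, 0.0014], 0.41)]
```

View pics/w8.png

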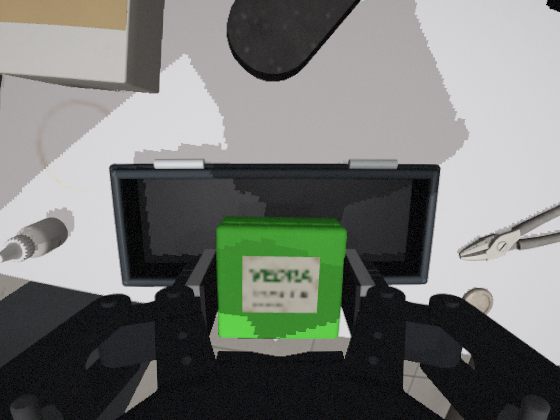

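The tin is held square between the pads at px (281,275), and the case behind it is empty. Now to the tray.

Emit:
jog_arm([
  [0, 0.3, 2, 1, 0],
  [0, 0.4, 3.4, 0.5, 0],
  [0, 0.4, 3.4, 0, 0],
  [0, 0.4, 3.4, 0, 0],
  [0, 0.4, 3.4, 0, 0],
  [0, 0.4, 3.4, 0, 0],
  [0, 0.4, 3.4, 0, 0],
  [0, 0.2, 2, 0, 0],
])

```text
t: 28.48
tcp_pos: [0.4514, -0.0673, 0.0992]
tool_rot: [0.995, 0.095, 0.014, 0.01]
force: [0.7, 0.1, -0.2]
finger_gap: 0.608
```

Emit:
jog_arm([
  [0, 0, 1, 0, 0],
  [0, 0, 0, 0, 0],
])

```text
t: 28.65
tcp_pos: [0.4488, -0.0516, 0.097]
tool_rot: [0.995, 0.098, 0.011, 0.008]
force: [-0.1, -0.3, -1.0]
finger_gap: 0.605
```

```bash
python3 -c "
from h import *
st(.451,-.0475,.007,-1.374)
s,p=wrist(); seek(p,'tin tray');save(p,'w9')"
```

```text
tcp [ 0.4488 -0.0516  0.097 ] jaw -1.375 zdir [ 0.023 -0.014 -1.   ] gap 0.605 t 28.65 q [-0.359  0.535  1.997 -0.01   0.583  1.024]
go cm [ 0.22  0.41 -9.  ] turn 0.001
tin [([0.4464, -0.0501, 0.0985], 0.85)]
tray [([0.4501, -0.0476, 0.0035], 0.57)]
```

View pics/w9.png

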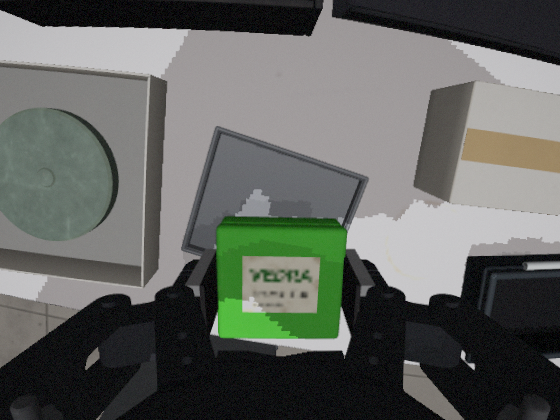

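The tray appears at px (185–367, 128–250), turned about 18° clockwise relative to the tool. I turn −0.32 rad and then descend.

Emit:
jog_arm([
  [0, 0.1, 0.2, -0.5, -0.1],
  [0, 0.1, 0.2, -1.5, -0.1],
  [0, 0, 0, -1.5, -0.08],
  [0, 0, 0, -1.5, -0.03],
  [0, 0, 0, -1.5, 0],
  [0, 0, 0, -1, 0],
  [0, 0, 0, -0.5, 0],
  [0, 0, 0, 0, 0],
])

```text
t: 29.47
tcp_pos: [0.4574, -0.063, 0.0134]
tool_rot: [0.997, -0.075, 0.015, 0.014]
force: [0.3, 0.3, -0.2]
finger_gap: 0.606
```

```bash
python3 -c "
from h import *
st(.4505,-.0475,.0057,1.44)"
```

```text
tcp [ 0.4574 -0.063   0.0134] jaw 1.421 zdir [ 0.028 -0.029 -0.999] gap 0.606 t 29.4667 q [-0.368  0.724  2.013 -0.048  0.368  1.396]
go cm [-0.69  1.55 -0.77] turn 0.019
```

Emit:
jog_arm([
  [0, -0.4, 0.8, 0, 0.02],
  [0, -0.2, 0.8, 0, 0],
  [0, 0, 0.2, -0.4, 0],
  [0, 0, 0, -0.4, 0],
  [0, 0, 0, -0.2, 0],
  [0, 0, 0, 0, 0],
])

```text
t: 29.97
tcp_pos: [0.4521, -0.0452, 0.0052]
tool_rot: [0.998, -0.065, 0.018, 0.014]
force: [0.6, -0.4, -0.5]
finger_gap: 0.604
```

```bash
python3 -c "
from h import *
st(.4505,-.0475,.0057,1.44)"
```

```text
tcp [ 0.4521 -0.0452  0.0052] jaw 1.441 zdir [ 0.033 -0.031 -0.999] gap 0.604 t 29.9667 q [-0.334  0.74   2.037 -0.057  0.323  1.42 ]
go cm [-0.16 -0.23  0.05] turn -0.001
```

Emit:
jog_arm([
  [0, 0, 0, -0.2, 0],
  [0, 0, 0, -0.2, 0],
  [0, 0, 0, 0, 0],
  [78, 0, 0, 0, 0],
  [78, 0, 0, 0, 0],
  [78, 0, 0, 0, 0],
  [78, 0, 0, 0.7, 0],
  [78, 0, 0, 1.5, 0],
])

```text
t: 30.63
tcp_pos: [0.4521, -0.0446, 0.027]
tool_rot: [0.998, -0.063, 0.019, 0.015]
force: [0.1, 0.8, 0.6]
finger_gap: 0.781
```

Emit:
jog_arm([
  [78, 0, 0, 3, 0],
  [100, 0, 0, 3, 0],
  [100, 0, 0, 3, 0],
  [100, 0, 0, 2, 0],
  [100, 0, 2, 1.5, 0],
  [100, 0, 3.4, 0, 0],
  [100, 0, 3.6, 0, 0],
  [100, 0, 3.6, 0, 0],
])

```text
t: 31.3
tcp_pos: [0.4547, 0.0797, 0.1621]
tool_rot: [0.997, -0.07, 0.023, 0.015]
force: [0.8, -0.3, -0.2]
finger_gap: 0.996
```

```bash
python3 -c "
from h import *
st(.431,.338,.16,-1.482)
s,p=wrist(); seek(p,'jar bottle tin tray');save(p,'w10')
p=snapshot('top'); seek(p,'tin tray')
p=snapshot('side'); seek(p,'tin tray jar')"
```

```text
tcp [0.4547 0.0797 0.1621] jaw 1.431 zdir [ 0.043 -0.033 -0.999] gap 0.996 t 31.3 q [-0.049  0.412  1.929 -0.045  0.757  1.694]
go cm [-2.37 25.83 -0.21] turn 0.229
jar [([0.4307, 0.3376, 0.011], 0.66), ([0.4514, -0.0425, 0.0034], 0.35)]
bottle [([0.4357, 0.2418, 0.0023], 0.58)]
tin [([0.449, -0.0443, 0.0043], 0.97)]
tray []
tin [([0.4505, -0.0478, 0.0027], 0.59), ([0.3852, -0.1509, 0.0008], 0.21)]
tray [([0.452, -0.0491, 0.0017], 0.77), ([0.4294, 0.3354, 0.0056], 0.7), ([0.4512, -0.0477, 0.0008], 0.54)]
tin [([0.448, -0.0463, 0.0056], 0.75), ([0.4218, 0.3073, 0.003], 0.45)]
tray [([0.4495, -0.0458, 0.0027], 0.79)]
jar [([0.4317, 0.3406, 0.0008], 0.57)]
```

View pics/w10.png

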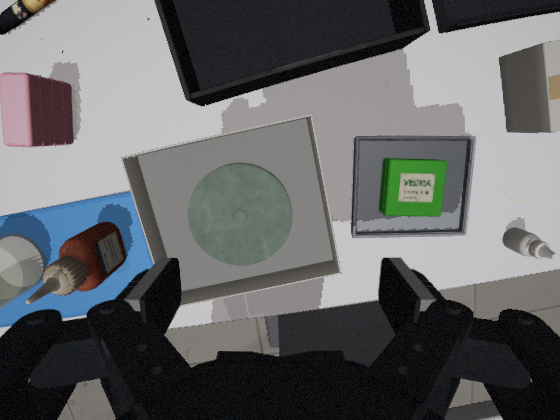

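The tin lies flat inside the tray at px (415,187). The bottle stands at (95,260). I re-grasp the bottle at its release pose.

Emit:
jog_arm([
  [60, -0.4, 3.4, 0, 0.04],
  [60, -0.4, 3.4, 0, 0.04],
  [60, -0.4, 3.4, 0, 0.04],
  [60, -0.3, 2.8, 0, 0.04],
  [60, -0.2, 1.2, 0, 0.02],
  [60, 0, 0.5, 0, 0],
  [60, 0, 0, 0, 0],
])

```text
t: 32.48
tcp_pos: [0.4397, 0.2255, 0.1606]
tool_rot: [0.999, 0.018, 0.024, 0.013]
force: [-0.0, 0.1, 0.5]
finger_gap: 0.598
```

```bash
python3 -c "
from h import *
st(.4366,.2445,.055,-1.536)
s,p=wrist(); seek(p,'bottle jar')"
```

```text
tcp [0.4397 0.2255 0.1606] jaw -1.536 zdir [ 0.048 -0.026 -0.999] gap 0.598 t 32.4833 q [ 0.27   0.452  1.849 -0.052  0.802  1.841]
go cm [ -0.31   1.9  -10.56] turn 0.0
bottle [([0.4383, 0.2404, -0.0002], 0.89)]
jar [([0.4318, 0.3392, 0.0102], 0.61), ([0.4232, 0.3073, 0.0019], 0.18)]
```

Emit:
jog_arm([
  [60, -0.3, 1, 0, 0],
  [60, 0, 0.9, -1, 0],
  [60, 0, 0.2, -2, 0],
  [60, 0, 0, -2, 0],
  [60, 0, 0, -2, 0],
  [60, 0, 0, -1.5, 0],
  [60, 0, 0, -0.5, 0],
  [60, 0, 0, 0, 0],
])

```text
t: 33.3
tcp_pos: [0.4389, 0.2451, 0.0653]
tool_rot: [1.0, 0.011, 0.025, 0.013]
force: [-0.4, 0.1, -0.9]
finger_gap: 0.597
```

```bash
python3 -c "
from h import *
st(.4366,.2445,.055,-1.536)"
```

```text
tcp [0.4389 0.2451 0.0653] jaw -1.549 zdir [ 0.051 -0.025 -0.998] gap 0.597 t 33.3 q [ 0.31   0.635  1.894 -0.073  0.573  1.919]
go cm [-0.23 -0.06 -1.03] turn 0.013
```

Emit:
jog_arm([
  [60, -0.3, 0, -0.6, 0.01],
  [60, 0, 0, -0.4, 0],
  [60, 0, 0, -0.1, 0],
  [0, 0, 0, 0, 0],
  [0, 0, 0, 0, 0],
  [0, 0, 0, 0, 0],
  [0, 0, 0, 0, 0],
  [0, 0, 0, 0, 0],
])

```text
t: 33.97
tcp_pos: [0.4375, 0.2458, 0.0557]
tool_rot: [0.999, 0.016, 0.028, 0.012]
force: [0.1, 0.5, -0.2]
finger_gap: 0.301
```

Emit:
jog_arm([
  [0, 0, 0, 0, 0],
  [0, 0, 0, 0, 0],
  [0, 0, 0, 0, 0],
])

```text
t: 34.22
tcp_pos: [0.4378, 0.2459, 0.0561]
tool_rot: [0.999, 0.016, 0.028, 0.012]
force: [0.9, 0.6, 0.1]
finger_gap: 0.294
```

Emit:
jog_arm([
  [0, 0, 0, 0.5, 0],
  [0, 0, 0, 1.5, 0],
  [0, 0, 0, 2, 0],
  [0, 0, 0, 2.5, 0],
  [0, 0, 0, 2.5, 0],
  [0, 0, 0, 2, 0],
  [0, 0, -2, 1, -0.04],
  [0, 0, -3.4, 0, -0.08],
])

```text
t: 34.88
tcp_pos: [0.4364, 0.1941, 0.1822]
tool_rot: [0.999, -0.042, 0.027, 0.012]
force: [0.5, -0.9, -0.4]
finger_gap: 0.3
```

```bash
python3 -c "
from h import *
st(.437,-.3767,.16,.197)"
```

```text
tcp [0.4364 0.1941 0.1822] jaw 1.486 zdir [ 0.053 -0.027 -0.998] gap 0.3 t 34.8833 q [ 0.208  0.394  1.873 -0.05   0.829  1.896]
go cm [  0.06 -57.08  -2.22] turn -1.289
```

Emit:
jog_arm([
  [0, 0, -3.5, 0, -0.08],
  [0, 0, -3.5, 0, -0.08],
  [0, 0, -3.5, 0, -0.08],
  [0, 0, -3.5, 0, -0.08],
  [0, 0, -3.5, 0, -0.08],
  [0, 0, -3.5, 0, -0.08],
  [0, 0, -3.5, 0, -0.08],
  [0, 0, -3.5, 0, -0.08],
])

```text
t: 35.55
tcp_pos: [0.434, -0.0953, 0.1878]
tool_rot: [0.93, -0.366, 0.026, 0.02]
force: [1.1, 0.5, -1.1]
finger_gap: 0.302
```

Emit:
jog_arm([
  [0, 0, -3.5, 0, -0.08],
  [0, 0, -3.5, 0, -0.08],
  [0, 0, -3.5, 0, -0.08],
  [0, 0, -3.5, 0, -0.08],
  [0, 0, -3.5, 0, -0.08],
  [0, 0, -3.2, 0, -0.08],
  [0, 0, -2.5, 0, -0.08],
  [0, 0, -1, 0, -0.04],
])

```text
t: 36.22
tcp_pos: [0.43, -0.3548, 0.1908]
tool_rot: [0.768, -0.64, 0.021, 0.028]
force: [1.0, -0.3, -0.7]
finger_gap: 0.301
```

```bash
python3 -c "
from h import *
st(.437,-.3767,.16,.197)"
```

```text
tcp [ 0.43   -0.3548  0.1908] jaw 0.181 zdir [-0.004 -0.07  -0.998] gap 0.301 t 36.2167 q [-0.864  0.475  1.676 -0.06   0.94   2.13 ]
go cm [ 0.7  -2.19 -3.08] turn 0.016
```

Emit:
jog_arm([
  [0, 0.4, -1, -1, 0.01],
  [0, 0.2, -0.8, -1.5, 0],
  [0, 0, -0.2, -2, 0],
  [0, 0, 0, -2, 0],
  [0, 0, 0, -2, 0],
  [0, 0, 0, -1.2, 0],
  [0, 0, 0, -0.4, 0],
  [0, 0, 0, 0, 0],
])

```text
t: 36.88
tcp_pos: [0.4354, -0.3825, 0.089]
tool_rot: [0.768, -0.639, 0.025, 0.029]
force: [-0.5, -0.2, -0.3]
finger_gap: 0.298
```

```bash
python3 -c "
from h import *
st(.437,-.3767,.059,.197)
s,p=wrist(); save(p,'w11'); seek(p,'bottle')"
```

```text
tcp [ 0.4354 -0.3825  0.089 ] jaw 0.182 zdir [ 0.001 -0.076 -0.997] gap 0.298 t 36.8833 q [-0.889  0.651  1.702 -0.071  0.73   2.121]
go cm [ 0.16  0.58 -3.  ] turn 0.015
bottle [([0.4358, -0.3795, 0.0345], 0.9)]
```

View pics/w11.png

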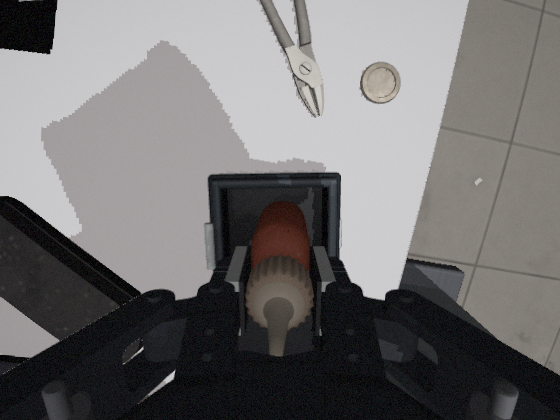

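The bottle is centred across the case at px (280,270), with its base just above the rim. I lower it the rest of the way.

Emit:
jog_arm([
  [0, 0.15, 0.6, 0, 0.01],
  [0, 0, 0.1, -0.8, 0],
  [0, 0, 0, -0.8, 0],
  [0, 0, 0, -0.7, 0],
  [0, 0, 0, -0.3, 0],
  [0, 0, 0, 0, 0],
])

```text
t: 37.48
tcp_pos: [0.4399, -0.3768, 0.0661]
tool_rot: [0.772, -0.634, 0.03, 0.03]
force: [0.5, 0.5, -0.3]
finger_gap: 0.301
```

```bash
python3 -c "
from h import *
st(.437,-.3767,.059,.197)"
```

```text
tcp [ 0.4399 -0.3768  0.0661] jaw 0.195 zdir [ 0.009 -0.084 -0.996] gap 0.301 t 37.4833 q [-0.877  0.686  1.722 -0.076  0.664  2.129]
go cm [-0.29  0.01 -0.71] turn 0.002
```

Emit:
jog_arm([
  [0, -0.3, 0, -0.4, 0],
  [0, 0, 0, -0.3, 0],
  [0, 0, 0, -0.2, 0],
  [0, 0, 0, -0.1, 0],
  [0, 0, 0, 0, 0],
])

```text
t: 37.9
tcp_pos: [0.4369, -0.3776, 0.0582]
tool_rot: [0.772, -0.635, 0.031, 0.03]
force: [-0.1, 0.9, -0.4]
finger_gap: 0.302
```

Emit:
jog_arm([
  [0, 0, 0, -0.2, 0],
  [0, 0, 0, -0.2, 0],
  [0, 0, 0, 0, 0],
])

```text
t: 38.15
tcp_pos: [0.4372, -0.3794, 0.0582]
tool_rot: [0.772, -0.634, 0.033, 0.031]
force: [0.5, -0.2, -0.6]
finger_gap: 0.304
```

Emit:
jog_arm([
  [60, 0, 0, 0, 0],
  [60, 0, 0, 0, 0],
  [60, 0, 0, 0, 0],
  [60, 0, 0, 0.7, 0],
  [60, 0, 0, 1.5, 0],
  [60, 0, 0, 2.5, 0],
  [60, 0, 0, 3, 0],
  [60, 0, 0, 2.5, 0],
])

```text
t: 38.82
tcp_pos: [0.434, -0.3766, 0.1572]
tool_rot: [0.772, -0.635, 0.026, 0.03]
force: [0.1, -0.5, -0.1]
finger_gap: 0.6
```

Emit:
jog_arm([
  [60, 0, 0, 1, 0],
  [100, 0, 2, 0, 0.04],
  [100, 0, 3.5, 0, 0.08],
  [100, 0, 3.5, 0, 0.08],
  [100, 0, 3.5, 0, 0.08],
  [100, 0, 3.5, 0, 0.08],
  [100, 0, 3.5, 0, 0.08],
  [100, 0, 3.5, 0, 0.08],
])

```text
t: 39.48
tcp_pos: [0.4392, -0.1526, 0.1792]
tool_rot: [0.911, -0.409, 0.049, 0.022]
force: [1.4, 0.7, -0.3]
finger_gap: 1.002
```

```bash
python3 -c "
from h import *
st(.431,.338,.16,-1.482)
p=snapshot('top'); seek(p,'bottle case')
p=snapshot('side'); seek(p,'bottle jar')"
```

```text
tcp [ 0.4392 -0.1526  0.1792] jaw 0.727 zdir [ 0.071 -0.08  -0.994] gap 1.002 t 39.4833 q [-0.555  0.368  1.945 -0.046  0.727  1.893]
go cm [-0.82 49.06 -1.92] turn 0.933
bottle [([0.4358, -0.3805, 0.0037], 0.67), ([0.5506, -0.5749, 0.0007], 0.43)]
case [([0.4238, -0.3175, -0.0004], 0.61)]
bottle [([0.5462, -0.573, 0.0016], 0.83), ([0.4374, -0.3823, 0.0082], 0.82)]
jar [([0.4329, 0.3412, 0.0014], 0.75)]
```

Emit:
jog_arm([
  [100, 0, 3.5, 0, 0.12],
  [100, 0, 3.5, 0, 0.12],
  [100, 0, 3.5, 0, 0.12],
  [100, 0, 3.5, 0, 0.12],
  [100, 0, 3.5, 0, 0.12],
  [100, 0, 3.5, 0, 0.12],
  [100, 0, 3.5, 0, 0.12],
  [100, 0, 3.5, 0, 0.12],
])

```text
t: 40.45
tcp_pos: [0.4517, 0.1156, 0.1809]
tool_rot: [0.996, 0.06, 0.063, -0.004]
force: [0.5, -0.3, -0.6]
finger_gap: 1.001
```

Emit:
jog_arm([
  [100, 0, 3.5, 0, 0.12],
  [100, 0, 3.5, 0, 0.12],
  [100, 0, 3.5, 0, 0.12],
  [100, 0, 3.5, 0, 0.12],
  [100, 0, 2.5, 0, 0.12],
  [100, 0, 1.5, 0, 0.12],
  [100, 0, 0.5, 0, 0.12],
  [100, 0, 0, 0, 0.12],
])

```text
t: 41.12
tcp_pos: [0.4636, 0.3094, 0.1814]
tool_rot: [0.846, 0.528, 0.059, -0.034]
force: [-0.0, 0.5, -0.2]
finger_gap: 1.0
```

Emit:
jog_arm([
  [100, 0, 0, 0, 0.12],
  [100, 0, 0, 0, 0.12],
  [100, 0, 0, 0, 0.12],
  [100, 0, 0, 0, 0.12],
  [100, 0, 0, 0, 0.12],
  [100, 0, 0, 0, 0.12],
  [100, 0, 0, 0, 0.12],
  [100, 0, 0, 0, 0.12],
])

```text
t: 41.78
tcp_pos: [0.4783, 0.3017, 0.18]
tool_rot: [0.494, 0.867, 0.039, -0.057]
force: [0.6, 0.2, -1.0]
finger_gap: 0.995
```

```bash
python3 -c "
from h import *
st(.4315,.339,.16,-1.482)"
```

```text
tcp [0.4783 0.3017 0.18  ] jaw 0.533 zdir [-0.06   0.123 -0.991] gap 0.995 t 41.7833 q [ 0.292  0.514  1.646  0.16   1.01  -0.329]
go cm [-4.68  3.73 -2.  ] turn 1.126
```

Emit:
jog_arm([
  [100, -0.8, 0.7, 0, 0.12],
  [100, -0.8, 0.7, 0, 0.12],
  [100, -0.8, 0.7, 0, 0.12],
  [100, -0.8, 0.7, 0, 0.12],
  [100, -0.8, 0.7, 0, 0.12],
  [100, 0, 0, 0, 0.12],
  [100, 0, 0, 0, 0.12],
  [100, 0, 0, 0, 0.12],
])

```text
t: 42.45
tcp_pos: [0.4536, 0.3286, 0.1782]
tool_rot: [0.027, 0.997, 0.01, -0.066]
force: [0.9, 0.2, 0.4]
finger_gap: 0.999
```

Emit:
jog_arm([
  [100, 0, 0, 3, 0.12],
  [100, 0, 0, 4, 0.12],
  [100, 0, 0, 4, 0.12],
  [100, 0, 0, 0, 0],
  [100, 0, 0, -4, 0],
  [100, 0, 0, -4, 0],
  [100, 0, 0, -4, 0],
  [100, 0, 0, 0, 0],
])

```text
t: 43.12
tcp_pos: [0.4713, 0.3228, 0.1724]
tool_rot: [-0.152, 0.987, -0.002, -0.056]
force: [-0.9, -1.7, 0.2]
finger_gap: 0.995
```

```bash
python3 -c "
from h import *
st(.4315,.339,.16,-1.482)"
```

```text
tcp [0.4713 0.3228 0.1724] jaw -1.266 zdir [-0.11  -0.022 -0.994] gap 0.995 t 43.1167 q [ 0.393  0.57   1.551  0.024  1.131 -1.495]
go cm [-3.98  1.62 -1.24] turn -0.216
```

Emit:
jog_arm([
  [100, 0, 0, 4, 0],
  [100, 0, 0, 4, 0],
  [100, 0, 0, 4, 0],
  [100, 0, 0, 0, 0],
  [100, 0, 0, -4, 0],
  [100, 0, 0, -4, 0],
  [100, 0, 0, -4, 0],
  [100, 0, 0, 0, 0],
])

```text
t: 43.78
tcp_pos: [0.4854, 0.3186, 0.1865]
tool_rot: [-0.143, 0.989, 0.0, -0.046]
force: [-1.0, -0.4, 0.3]
finger_gap: 1.002
```

Emit:
jog_arm([
  [100, 0, 0, 4, 0],
  [100, 0, 0, 4, 0],
  [100, 0, 0, 4, 0],
  [100, 0, 0, 0, 0],
  [100, 0, 0, -4, 0],
  [100, 0, 0, -4, 0],
  [100, 0, 0, -4, 0],
  [100, 0, 0, 0, 0],
])

```text
t: 44.45
tcp_pos: [0.4984, 0.3174, 0.2133]
tool_rot: [-0.137, 0.99, 0.004, -0.029]
force: [-1.0, -0.9, -0.9]
finger_gap: 1.003
```

```bash
python3 -c "
from h import *
st(.4315,.339,.16,-1.266)"
```

```text
tcp [0.4984 0.3174 0.2133] jaw -1.297 zdir [-0.059  0.    -0.998] gap 1.003 t 44.45 q [ 0.367  0.522  1.502  0.023  1.172 -1.488]
go cm [-6.69  2.16 -5.33] turn 0.031
```

Emit:
jog_arm([
  [100, 0, 0, 4, 0],
  [100, 0, 0, 4, 0],
  [100, 0, 0, 0, 0],
  [100, -2, 0.6, -4, 0],
  [100, -2, 0.6, -4, 0],
  [100, -2, 0.7, -4, 0],
  [100, -1.5, 0.5, -1, 0],
  [100, 0, 0, 0, 0],
])

```text
t: 45.12
tcp_pos: [0.4374, 0.344, 0.1936]
tool_rot: [-0.132, 0.991, 0.01, -0.008]
force: [-0.1, -0.7, 0.5]
finger_gap: 1.0
```

```bash
python3 -c "
from h import *
st(.4315,.339,.042,-1.28)
s,p=wrist(); seek(p,'jar')"
```

```text
tcp [0.4374 0.344  0.1936] jaw -1.307 zdir [-0.018  0.017 -1.   ] gap 1.0 t 45.1167 q [ 0.453  0.485  1.643  0.028  1.022 -1.397]
go cm [ -0.59  -0.5  -15.16] turn 0.027
jar [([0.4339, 0.3413, 0.0105], 0.61)]
```

Emit:
jog_arm([
  [100, -0.3, -0.3, -1.5, 0],
  [100, -0.3, -0.2, -2, 0],
  [100, 0, 0, -2, 0],
  [100, 0, 0, -2, 0],
  [100, 0, 0, -2, 0],
  [100, 0, 0, -2, 0],
  [100, 0, 0, -1, 0],
  [100, 0, 0, 0, 0],
])

```text
t: 45.88
tcp_pos: [0.4675, 0.3457, 0.0907]
tool_rot: [-0.128, 0.991, 0.018, 0.025]
force: [-0.3, -0.7, 0.5]
finger_gap: 1.003
```

```bash
python3 -c "
from h import *
st(.432,.339,.041,-1.3)"
```

```text
tcp [0.4675 0.3457 0.0907] jaw -1.313 zdir [ 0.044  0.043 -0.998] gap 1.003 t 45.8833 q [ 0.434  0.647  1.705  0.03   0.733 -1.416]
go cm [-3.55 -0.67 -4.97] turn 0.013
```

Emit:
jog_arm([
  [100, -1, -0.2, 0, 0],
  [100, -1.2, -0.2, 0, 0],
  [100, -1, -0.2, 0, 0],
  [100, -0.4, 0, 0, 0],
  [100, 0, 0, 0, 0],
])

```text
t: 46.3
tcp_pos: [0.4338, 0.3403, 0.0973]
tool_rot: [-0.127, 0.991, 0.02, 0.03]
force: [0.3, -0.3, -0.3]
finger_gap: 1.0
```

```bash
python3 -c "
from h import *
st(.432,.339,.041,-1.3)"
```

```text
tcp [0.4338 0.3403 0.0973] jaw -1.314 zdir [ 0.055  0.048 -0.997] gap 1.0 t 46.3 q [ 0.452  0.606  1.787  0.03   0.679 -1.397]
go cm [-0.18 -0.13 -5.63] turn 0.014
```

Now slow descent at 1 cm per row.

Emit:
jog_arm([
  [100, -0.3, -0.2, -0.8, 0],
  [100, -0.1, -0.1, -1, 0],
  [100, -0.1, -0.1, -1, 0],
  [100, -0.1, -0.1, -1, 0],
  [100, -0.1, -0.1, -1, 0],
  [100, 0, 0, -0.5, 0],
  [100, 0, 0, -0.2, 0],
  [100, 0, 0, 0, 0],
])

```text
t: 46.97
tcp_pos: [0.4257, 0.3351, 0.0411]
tool_rot: [-0.129, 0.991, 0.021, 0.033]
force: [0.5, -0.3, -0.3]
finger_gap: 0.997
```

```bash
python3 -c "
from h import *
st(.432,.339,.041,-1.3)
s,p=wrist(); seek(p,'jar');save(p,'w12')"
```

```text
tcp [0.4257 0.3351 0.0411] jaw -1.311 zdir [ 0.061  0.05  -0.997] gap 0.997 t 46.9667 q [ 0.45   0.699  1.84   0.038  0.526 -1.411]
go cm [ 0.63  0.39 -0.01] turn 0.011
jar [([0.4303, 0.3414, 0.0052], 0.88)]
```

View pics/w12.png

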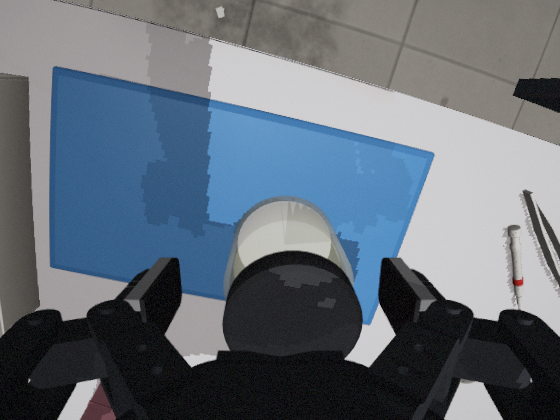

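The jar is between the open fingers at px (290,290). I apply a small correction and close.

Emit:
jog_arm([
  [100, 0.5, 0.35, 0, 0],
  [100, 0.1, 0.1, 0, 0],
  [0, 0, 0, 0, 0],
  [0, 0, 0, 0, 0],
  [0, 0, 0, 0, 0],
  [0, 0, 0, 0, 0],
  [0, 0, 0, 0, 0],
  [0, 0, 0, 0, 0],
], squeeze=60)

```text
t: 47.73
tcp_pos: [0.4346, 0.3415, 0.0451]
tool_rot: [-0.129, 0.991, 0.022, 0.037]
force: [0.7, -0.2, -1.8]
finger_gap: 0.619
```

Emit:
jog_arm([
  [0, 0, 0, 0, 0],
  [0, 0, 0, 0, 0],
])

```text
t: 47.9
tcp_pos: [0.4344, 0.3413, 0.0448]
tool_rot: [-0.129, 0.991, 0.022, 0.036]
force: [0.4, 0.3, 0.2]
finger_gap: 0.615
```

```bash
python3 -c "
from h import *
st(.432,.339,.041,-1.3)"
```

```text
tcp [0.4344 0.3413 0.0448] jaw -1.311 zdir [ 0.066  0.053 -0.996] gap 0.615 t 47.9 q [ 0.453  0.698  1.816  0.036  0.544 -1.406]
go cm [-0.24 -0.23 -0.38] turn 0.011
```

Emit:
jog_arm([
  [0, 0, 0, 0.5, 0],
  [0, 0, 0, 1.5, 0],
  [0, 0, 0, 2, 0],
  [0, 0, 0, 2, 0],
  [0, 0, 0, 2, 0],
  [0, 0, 0, 1.5, -0.03],
  [0, 0, -2, 0.5, -0.08],
  [0, 0, -3.4, 0, -0.1],
])

```text
t: 48.57
tcp_pos: [0.4331, 0.2892, 0.1487]
tool_rot: [-0.023, 0.999, 0.019, 0.037]
force: [1.0, -0.1, -1.6]
finger_gap: 0.616
```

Emit:
jog_arm([
  [0, 0, -3.5, 0, -0.1],
  [0, 0, -3.5, 0, -0.1],
  [0, 0, -3.5, 0, -0.1],
  [0, 0, -3.5, 0, -0.1],
  [0, 0, -3.5, 0, -0.1],
  [0, 0, -3.5, 0, -0.1],
  [0, 0, -3.5, 0, -0.1],
  [0, 0, -3.5, 0, -0.1],
])

```text
t: 49.23
tcp_pos: [0.4302, -0.0001, 0.1524]
tool_rot: [0.382, 0.923, 0.003, 0.045]
force: [1.4, 0.4, -1.5]
finger_gap: 0.613
```

```bash
python3 -c "
from h import *
st(.4125,-.2525,.15,.197)"
```

```text
tcp [ 4.302e-01 -1.000e-04  1.524e-01] jaw 0.787 zdir [ 0.084 -0.029 -0.996] gap 0.613 t 49.2333 q [-0.256  0.385  2.046 -0.012  0.622 -1.032]
go cm [ -1.77 -25.24  -0.24] turn -0.59
```

Emit:
jog_arm([
  [0, -0.2, -3.5, 0, -0.1],
  [0, -0.2, -3.5, 0, -0.1],
  [0, -0.3, -3.5, 0, -0.1],
  [0, -0.3, -3.5, 0, -0.1],
  [0, -0.3, -3.5, 0, -0.1],
  [0, -0.3, -2.5, 0, -0.06],
  [0, 0, -1.2, 0, 0],
  [0, 0, 0, 0, 0],
])

```text
t: 49.9
tcp_pos: [0.4123, -0.2308, 0.155]
tool_rot: [0.639, 0.768, -0.011, 0.048]
force: [1.0, -0.5, -2.1]
finger_gap: 0.612
```

```bash
python3 -c "
from h import *
st(.4125,-.2525,.15,.197)
s,p=wrist(); seek(p,'jar bottle')"
```

```text
tcp [ 0.4123 -0.2308  0.155 ] jaw 0.185 zdir [ 0.058 -0.078 -0.995] gap 0.612 t 49.9 q [-0.735  0.422  1.948 -0.03   0.676 -0.896]
go cm [ 0.02 -2.17 -0.5 ] turn 0.012
jar [([0.4113, -0.2294, 0.1168], 0.73)]
bottle []
```

Emit:
jog_arm([
  [0, 0, -1, -0.5, 0.01],
  [0, 0, -1, -1.5, 0],
  [0, 0, 0, -1.5, 0],
  [0, 0, 0, -1.5, 0],
  [0, 0, 0, -1.5, 0],
  [0, 0, 0, -0.7, 0],
  [0, 0, 0, 0, 0],
])

```text
t: 50.63
tcp_pos: [0.4105, -0.2339, 0.0811]
tool_rot: [0.627, 0.777, -0.009, 0.042]
force: [-0.0, 0.6, -1.7]
finger_gap: 0.613
```

```bash
python3 -c "
from h import *
st(.4128,-.253,.0478,.197)
s,p=wrist(); seek(p,'jar bottle');save(p,'w13')"
```

```text
tcp [ 0.4105 -0.2339  0.0811] jaw 0.214 zdir [ 0.054 -0.068 -0.996] gap 0.613 t 50.6333 q [-0.747  0.574  1.997 -0.028  0.484 -0.936]
go cm [ 0.23 -1.91 -3.33] turn -0.017
jar [([0.4086, -0.2313, 0.0444], 0.97)]
bottle []
```

View pics/w13.png

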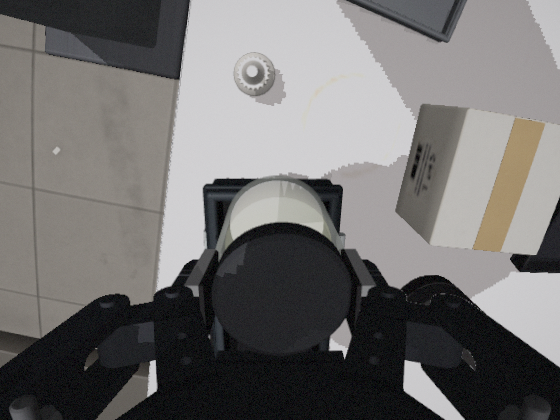

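The jar is aligned across the case at px (280,270), but it is still about 2 cm too far toward the end wall. I shift it and re-check before lowering.

Emit:
jog_arm([
  [0, 0.15, -0.8, 0.1, 0],
  [0, 0.15, -0.8, 0, -0.015],
  [0, 0, -0.5, 0, 0],
  [0, 0, -0.2, 0, 0],
  [0, 0, 0, 0, 0],
])

```text
t: 51.2
tcp_pos: [0.4171, -0.2628, 0.0873]
tool_rot: [0.634, 0.772, -0.01, 0.049]
force: [0.0, -0.8, -2.9]
finger_gap: 0.611
```

```bash
python3 -c "
from h import *
st(.4135,-.254,.0478,.197)
s,p=wrist(); seek(p,'jar bottle')"
```

```text
tcp [ 0.4171 -0.2628  0.0873] jaw 0.198 zdir [ 0.062 -0.078 -0.995] gap 0.611 t 51.2 q [-0.782  0.573  1.953 -0.023  0.516 -0.959]
go cm [-0.36  0.88 -3.95] turn -0.001
jar [([0.4198, -0.2603, 0.0486], 0.57)]
bottle [([0.4362, -0.381, 0.0033], 0.67)]
```

Emit:
jog_arm([
  [0, -0.25, 0.5, 0, 0],
  [0, -0.15, 0.35, 0, 0],
  [0, 0, 0, -0.3, 0],
  [0, 0, 0, 0, 0],
])

```text
t: 51.68
tcp_pos: [0.4109, -0.2507, 0.0834]
tool_rot: [0.633, 0.772, -0.01, 0.046]
force: [0.2, -0.8, -2.4]
finger_gap: 0.616
```

```bash
python3 -c "
from h import *
st(.4135,-.254,.0478,.197)
s,p=wrist(); seek(p,'jar bottle')"
```

```text
tcp [ 0.4109 -0.2507  0.0834] jaw 0.199 zdir [ 0.059 -0.074 -0.996] gap 0.616 t 51.6833 q [-0.773  0.574  1.98  -0.025  0.493 -0.948]
go cm [ 0.26 -0.33 -3.56] turn -0.002
jar [([0.4093, -0.2482, 0.0471], 0.63)]
bottle []
```

Emit:
jog_arm([
  [0, 0.2, -0.25, -0.5, 0],
  [0, 0, 0, -0.8, 0],
  [0, 0, 0, -0.8, 0],
  [0, 0, 0, -0.5, 0],
  [0, 0, 0, -0.2, 0],
  [0, 0, 0, 0, 0],
])

```text
t: 52.33
tcp_pos: [0.4143, -0.2548, 0.0523]
tool_rot: [0.633, 0.772, -0.01, 0.047]
force: [-0.9, 0.7, -1.0]
finger_gap: 0.613
```

```bash
python3 -c "
from h import *
st(.4135,-.254,.0478,.197)"
```

```text
tcp [ 0.4143 -0.2548  0.0523] jaw 0.199 zdir [ 0.06  -0.076 -0.995] gap 0.613 t 52.3333 q [-0.774  0.643  1.984 -0.029  0.418 -0.945]
go cm [-0.08  0.08 -0.45] turn -0.002
```

Emit:
jog_arm([
  [0, 0, 0, -0.3, 0],
  [0, 0, 0, -0.25, 0],
  [0, 0, 0, -0.1, 0],
  [0, 0, 0, 0, 0],
  [100, 0, 0, 0, 0],
  [100, 0, 0, 0, 0],
  [100, 0, 0, 0, 0],
  [100, 0, 0, 0, 0],
])

```text
t: 53.0
tcp_pos: [0.4154, -0.2562, 0.0491]
tool_rot: [0.633, 0.772, -0.011, 0.051]
force: [-0.7, -0.6, -0.9]
finger_gap: 0.998
```

Emit:
jog_arm([
  [100, 0, 0, 0, 0],
  [100, 0, 0, 0.7, 0],
  [100, 0, 0, 1.5, 0],
  [100, 0, 0, 2.5, 0],
  [100, 0, 0, 3, 0],
  [100, 0, 0, 3, 0],
  [100, 0, 0, 2, 0],
  [100, 0, 0, 0, 0],
])

```text
t: 53.67
tcp_pos: [0.4136, -0.2545, 0.1811]
tool_rot: [0.633, 0.772, -0.01, 0.047]
force: [0.1, 0.1, 0.2]
finger_gap: 1.0
```

```bash
python3 -c "
from h import *
st(.53,.34,.2,.0)
s,p=wrist(); seek(p,'jar bottle');save(p,'w14')"
```

```text
tcp [ 0.4136 -0.2545  0.1811] jaw 0.199 zdir [ 0.06  -0.076 -0.995] gap 1.0 t 53.6667 q [-0.775  0.388  1.893 -0.017  0.764 -0.96 ]
go cm [11.64 59.45  1.89] turn -0.199
jar [([0.4158, -0.2519, 0.0106], 0.76)]
bottle [([0.4367, -0.3771, 0.0038], 0.64)]
```

View pics/w14.png

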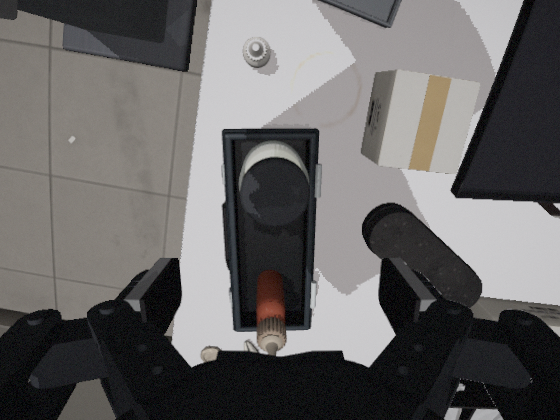

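Jar and bottle are both upright in the case at px (273,185) and (270,310). I'm out of picture views, so block orientation will come from a colour mask. Now to the block.

Emit:
jog_arm([
  [100, 0.5, 2, 0.5, 0],
  [100, 0.5, 3.4, 0.3, 0],
  [100, 0.5, 3.4, 0.3, 0],
  [100, 0.5, 3.4, 0, 0],
  [100, 0.5, 3.4, 0, 0],
  [100, 0.5, 3.4, 0, 0],
  [100, 0.5, 3.4, 0, 0],
  [100, 0.5, 3.4, 0, 0],
])

```text
t: 54.48
tcp_pos: [0.4453, 0.0104, 0.1765]
tool_rot: [0.64, 0.768, -0.014, 0.033]
force: [0.1, -0.3, -0.4]
finger_gap: 1.0
```

Emit:
jog_arm([
  [100, 0.5, 3.4, 0, 0],
  [100, 0.5, 3.4, 0, 0],
  [100, 0.5, 3.4, 0, 0],
  [100, 0.5, 3.4, 0, 0],
  [100, 0.5, 3.4, 0, 0],
  [100, 0.5, 3.4, 0, 0],
  [100, 0.5, 3.4, 0, 0],
  [100, 0.5, 2, 0, 0],
])

```text
t: 55.15
tcp_pos: [0.474, 0.2829, 0.1603]
tool_rot: [0.638, 0.769, -0.027, 0.021]
force: [0.2, -0.9, 0.5]
finger_gap: 1.003
```

Emit:
jog_arm([
  [100, 0.3, 1, 0, 0],
  [100, 0, 0, 0, 0],
])

```text
t: 55.32
tcp_pos: [0.4758, 0.2969, 0.1562]
tool_rot: [0.636, 0.771, -0.029, 0.02]
force: [-0.2, -0.9, -0.2]
finger_gap: 0.999
```

```bash
cat >> h.py <<'E'
def pink(p):
    h=cv2.cvtColor(p['image'],cv2.COLOR_RGB2HSV); im=p['image'].astype(int)
    m=((im[...,0]-im[...,1]>35)&(im[...,2]-im[...,1]>5)&(im[...,0]>110)).astype(np.uint8)
    cs=cv2.findContours(m,0,2)[0]
    for c in sorted(cs,key=cv2.contourArea)[::-1][:2]:
        if cv2.contourArea(c)<300: continue
        print('area',cv2.contourArea(c),'bbox',cv2.boundingRect(c))
        a=cv2.approxPolyDP(c,0.03*cv2.arcLength(c,True),True)[:,0]
        for u,v in a: print((int(u),int(v)),'z60',np.round(ray(p,u,v,.06)[:2],4),'z0',np.round(ray(p,u,v,0)[:2],4), p['image'][min(v,419),min(u,559)])
E
python3 -c "
from h import *
st(.554,.3935,.2,.0)
s,p=wrist(); seek(p,'block slab loupe');pink(p);save(p,'w15')"
```

```text
tcp [0.4758 0.2969 0.1562] jaw 0.19 zdir [-0.006 -0.069 -0.998] gap 0.999 t 55.3167 q [ 0.392  0.557  1.636 -0.074  0.982  0.243]
go cm [7.82 9.66 4.38] turn -0.19
block [([0.554, 0.389, 0.001], 0.84)]
slab [([0.56, 0.2613, 0.0002], 0.73)]
loupe []
area 6640.5 bbox (378, 41, 91, 94)
(392, 41) z60 [0.5249 0.4167] z0 [0.5404 0.4286] [145 103 109]
(379, 127) z60 [0.5313 0.3619] z0 [0.5484 0.3597] [132  87  95]
(450, 134) z60 [0.5818 0.3675] z0 [0.6118 0.3668] [167 122 132]
(468, 51) z60 [0.5762 0.4219] z0 [0.6047 0.4351] [175 125 132]
area 895.0 bbox (345, 241, 53, 36)
(345, 264) z60 [0.5347 0.2548] z0 [0.5526 0.2252] [129  81  92]
(378, 276) z60 [0.5635 0.2494] z0 [0.5888 0.2185] [142  94 104]
(380, 260) z60 [0.5609 0.2635] z0 [0.5855 0.2362] [156 104 114]
(397, 256) z60 [0.5731 0.2695] z0 [0.6008 0.2437] [116  76  82]
(356, 241) z60 [0.5379 0.2757] z0 [0.5567 0.2515] [119  77  85]
```

Emit:
jog_arm([
  [100, 1.1, 1.4, 0, -0.02],
  [100, 1.5, 1.8, 0, -0.03],
  [100, 1.5, 1.8, 0, -0.03],
  [100, 1.5, 1.8, 0, 0],
  [100, 1.2, 1.5, 0, 0],
  [100, 0.6, 0.8, 0, 0],
  [100, 0.2, 0.2, 0, 0],
  [100, 0, 0, 0, 0],
])

```text
t: 56.18
tcp_pos: [0.5533, 0.3737, 0.158]
tool_rot: [0.676, 0.736, -0.035, 0.017]
force: [0.5, 0.5, 0.3]
finger_gap: 1.003
```

```bash
python3 -c "
from h import *
st(.5537,.392,.1,.105)
s,p=wrist(); seek(p,'block');pink(p)"
```

```text
tcp [0.5533 0.3737 0.158 ] jaw 0.083 zdir [-0.023 -0.075 -0.997] gap 1.003 t 56.1833 q [ 0.453  0.69   1.333 -0.062  1.172  0.394]
go cm [ 0.04  1.83 -5.8 ] turn 0.022
block [([0.5554, 0.3925, -0.0002], 0.6)]
area 5493.5 bbox (249, 127, 75, 85)
(319, 127) z60 [0.5734 0.4278] z0 [0.5791 0.4224] [169 125 142]
(250, 133) z60 [0.526  0.4195] z0 [0.5196 0.4121] [175 135 148]
(254, 210) z60 [0.5321 0.3627] z0 [0.5273 0.3408] [161 116 126]
(322, 208) z60 [0.5828 0.369 ] z0 [0.5908 0.3487] [160 111 121]
area 1208.5 bbox (250, 307, 64, 34)
(255, 308) z60 [0.5379 0.275 ] z0 [0.5345 0.2308] [116  76  84]
(251, 327) z60 [0.5355 0.2548] z0 [0.5315 0.2055] [126  87  94]
(307, 338) z60 [0.5851 0.2481] z0 [0.5937 0.1971] [124  88  95]
(311, 321) z60 [0.5864 0.2666] z0 [0.5954 0.2202] [120  78  87]
```

Emit:
jog_arm([
  [100, 0, 0.9, -0.5, 0.02],
  [100, 0, 0.9, -1, 0.02],
  [100, 0, 0.2, -1.5, 0],
  [100, 0, 0, -1.5, 0],
  [100, 0, 0, -1.5, 0],
  [100, 0, 0, -1, 0],
  [100, 0, 0, 0, 0],
])

```text
t: 56.87
tcp_pos: [0.5484, 0.394, 0.0832]
tool_rot: [0.659, 0.751, -0.037, 0.017]
force: [-1.2, -0.7, 0.1]
finger_gap: 1.001
```

```bash
python3 -c "
from h import *
st(.5536,.3935,.036,.125)
s,p=wrist(); seek(p,'block')"
```

```text
tcp [0.5484 0.394  0.0832] jaw 0.13 zdir [-0.023 -0.077 -0.997] gap 1.001 t 56.8667 q [ 0.483  0.792  1.353 -0.066  1.054  0.387]
go cm [ 0.52 -0.05 -4.72] turn -0.005
block [([0.5564, 0.3941, -0.0024], 0.84)]
```

Emit:
jog_arm([
  [100, 0.4, 0, -0.5, 0],
  [100, 0.2, 0, -1, 0],
  [100, 0.1, 0, -1.2, 0],
  [100, 0, 0, -1, 0],
  [100, 0, 0, -0.6, 0],
  [100, 0, 0, -0.2, 0],
  [100, 0, 0, 0, 0],
])

```text
t: 57.55
tcp_pos: [0.5597, 0.3954, 0.0385]
tool_rot: [0.659, 0.751, -0.032, 0.019]
force: [0.1, 0.7, 0.5]
finger_gap: 0.999
```

```bash
python3 -c "
from h import *
st(.5545,.3935,.036,.125)"
```

```text
tcp [0.5597 0.3954 0.0385] jaw 0.13 zdir [-0.015 -0.073 -0.997] gap 0.999 t 57.55 q [ 0.478  0.858  1.348 -0.07   0.983  0.387]
go cm [-0.52 -0.19 -0.25] turn -0.005
```

Emit:
jog_arm([
  [100, -0.4, -0.1, 0, 0],
  [100, -0.1, 0, 0, 0],
  [0, 0, 0, 0, 0],
  [0, 0, 0, 0, 0],
  [0, 0, 0, 0, 0],
  [0, 0, 0, 0, 0],
  [0, 0, 0, 0, 0],
  [0, 0, 0, 0, 0],
], squeeze=45)

```text
t: 58.22
tcp_pos: [0.5548, 0.395, 0.0407]
tool_rot: [0.659, 0.751, -0.031, 0.019]
force: [-0.5, -0.9, -0.1]
finger_gap: 0.622
```

Emit:
jog_arm([
  [0, 0, 0, 0, 0],
  [0, 0, 0, 0, 0],
])

```text
t: 58.38
tcp_pos: [0.5549, 0.395, 0.0407]
tool_rot: [0.659, 0.751, -0.031, 0.019]
force: [0.2, 0.6, 0.3]
finger_gap: 0.622
```

```bash
python3 -c "
from h import *
st(.5545,.3935,.036,.125)"
```

```text
tcp [0.5549 0.395  0.0407] jaw 0.13 zdir [-0.012 -0.071 -0.997] gap 0.622 t 58.3833 q [ 0.48   0.85   1.362 -0.07   0.974  0.39 ]
go cm [-0.04 -0.15 -0.47] turn -0.005
```

Emit:
jog_arm([
  [0, 0, 0, 0.7, 0],
  [0, 0, 0, 1.5, 0],
  [0, 0, 0, 2.5, 0],
  [0, 0, 0, 2.5, 0],
  [0, 0, 0, 2.5, 0],
  [0, 0, 0, 2.5, 0],
  [0, -0.5, -2, 2, 0],
  [0, -0.6, -3.2, 1, 0],
])

```text
t: 59.05
tcp_pos: [0.541, 0.3449, 0.1961]
tool_rot: [0.657, 0.753, -0.033, 0.017]
force: [0.8, -0.7, 0.3]
finger_gap: 0.621
```

Emit:
jog_arm([
  [0, -0.6, -3.5, 0, 0],
  [0, -0.6, -3.5, 0, 0],
  [0, -0.6, -3.5, 0, 0],
  [0, -0.6, -3.5, 0, 0],
  [0, -0.6, -3.5, 0, 0],
  [0, -0.6, -3.5, 0, 0],
  [0, -0.6, -3.5, 0, 0],
  [0, -0.6, -3.5, 0, 0],
])

```text
t: 59.72
tcp_pos: [0.4924, 0.0575, 0.207]
tool_rot: [0.654, 0.756, -0.025, 0.023]
force: [0.8, -0.4, -0.1]
finger_gap: 0.621
```

```bash
python3 -c "
from h import *
st(.425,-.314,.19,.197)"
```

```text
tcp [0.4924 0.0575 0.207 ] jaw 0.144 zdir [ 0.003 -0.067 -0.998] gap 0.621 t 59.7167 q [-0.069  0.393  1.775 -0.082  0.968 -0.167]
go cm [ -6.74 -37.15  -1.7 ] turn 0.053
```

Emit:
jog_arm([
  [0, -0.6, -3.5, 0, 0.01],
  [0, -0.6, -3.5, 0, 0.01],
  [0, -0.6, -3.5, 0, 0.01],
  [0, -0.6, -3.5, 0, 0.01],
  [0, -0.6, -3.5, 0, 0.01],
  [0, -0.6, -3.5, 0, 0],
  [0, -0.6, -3.5, 0, 0],
  [0, -0.6, -3.5, 0, 0],
])

```text
t: 60.38
tcp_pos: [0.4398, -0.236, 0.2126]
tool_rot: [0.634, 0.773, -0.023, 0.028]
force: [-0.4, 0.2, -0.4]
finger_gap: 0.62
```

Emit:
jog_arm([
  [0, -0.4, -3.3, 0, 0],
  [0, -0.3, -2.5, 0, 0],
  [0, 0, -1, 0, 0],
  [0, 0, 0, 0, 0],
])

```text
t: 60.72
tcp_pos: [0.4311, -0.3156, 0.2154]
tool_rot: [0.637, 0.77, -0.024, 0.032]
force: [0.1, -0.4, 0.2]
finger_gap: 0.619
```

```bash
python3 -c "
from h import *
st(.425,-.314,.19,.197)"
```

```text
tcp [ 0.4311 -0.3156  0.2154] jaw 0.188 zdir [ 0.018 -0.077 -0.997] gap 0.619 t 60.7167 q [-0.819  0.405  1.72  -0.049  0.948 -0.98 ]
go cm [-0.61  0.16 -2.54] turn 0.009
```

Emit:
jog_arm([
  [0, -0.5, 0.2, -1, 0.01],
  [0, -0.2, 0, -1.5, 0],
  [0, 0, 0, -1.5, 0],
  [0, 0, 0, -1.5, 0],
  [0, 0, 0, -1.5, 0],
  [0, 0, 0, -0.8, 0],
  [0, 0, 0, 0, 0],
])

```text
t: 61.3
tcp_pos: [0.4252, -0.3043, 0.1375]
tool_rot: [0.631, 0.774, -0.022, 0.032]
force: [-0.2, 0.2, -0.6]
finger_gap: 0.616
```

```bash
python3 -c "
from h import *
st(.425,-.314,.0467,.197)
s,p=wrist(); seek(p,'block bottle jar case')
p=snapshot('top'); seek(p,'block bottle jar case')
p=snapshot('side'); seek(p,'block bottle jar')"
```

```text
tcp [ 0.4252 -0.3043  0.1375] jaw 0.203 zdir [ 0.021 -0.074 -0.997] gap 0.616 t 61.3 q [-0.814  0.513  1.821 -0.053  0.74  -0.979]
go cm [-0.02 -0.97 -9.08] turn -0.006
block [([0.4275, -0.3062, 0.1003], 0.73)]
bottle []
jar [([0.4143, -0.2549, 0.0104], 0.81)]
case [([0.4271, -0.3168, 0.0016], 0.7), ([0.4139, -0.2548, 0.0134], 0.62)]
block []
bottle [([0.5508, -0.5711, -0.0001], 0.5)]
jar []
case []
block [([0.4249, -0.3118, 0.098], 0.88)]
bottle [([0.4347, -0.3833, 0.0063], 0.88), ([0.5488, -0.5734, -0.0019], 0.55)]
jar [([0.4127, -0.2526, 0.0063], 0.54)]
```

Emit:
jog_arm([
  [0, 0, -0.6, 0, 0],
  [0, 0, -0.4, -0.3, 0],
  [0, 0, -0.1, -0.5, 0],
  [0, 0, 0, 0, 0],
])

```text
t: 62.33
tcp_pos: [0.426, -0.3195, 0.1305]
tool_rot: [0.632, 0.774, -0.023, 0.034]
force: [-0.2, -0.5, -0.1]
finger_gap: 0.618
```

```bash
python3 -c "
from h import *
st(.4245,-.316,.0467,.197)
s,p=wrist(); seek(p,'block jar')
p=snapshot('side'); seek(p,'block')"
```

```text
tcp [ 0.426  -0.3195  0.1305] jaw 0.201 zdir [ 0.024 -0.079 -0.997] gap 0.618 t 62.3333 q [-0.834  0.533  1.807 -0.052  0.728 -0.997]
go cm [-0.15  0.35 -8.38] turn -0.004
block []
jar [([0.4149, -0.2528, 0.0103], 0.8)]
block [([0.4248, -0.3224, 0.0925], 0.64)]
```

Emit:
jog_arm([
  [0, -0.1, 0.3, 0, 0],
  [0, 0, 0, -0.8, 0],
  [0, 0, 0, -1, 0],
  [0, 0, 0, -0.8, 0],
  [0, 0, 0, -0.3, 0],
  [0, 0, 0, 0, 0],
])

```text
t: 63.08
tcp_pos: [0.4251, -0.315, 0.0995]
tool_rot: [0.632, 0.774, -0.023, 0.035]
force: [-0.7, -0.1, -0.1]
finger_gap: 0.619
```

```bash
python3 -c "
from h import *
st(.4245,-.316,.0467,.197)
s,p=wrist(); seek(p,'block jar')
p=snapshot('side'); seek(p,'block')"
```

```text
tcp [ 0.4251 -0.315   0.0995] jaw 0.203 zdir [ 0.025 -0.079 -0.997] gap 0.619 t 63.0833 q [-0.829  0.584  1.837 -0.058  0.646 -0.986]
go cm [-0.06 -0.1  -5.28] turn -0.006
block [([0.4244, -0.32, 0.0575], 0.95)]
jar [([0.4142, -0.2526, 0.0133], 0.93)]
block [([0.4269, -0.3178, 0.0613], 0.59), ([0.4255, -0.3113, 0.0027], 0.59)]
```

Emit:
jog_arm([
  [0, 0, 0, -0.6, 0],
  [0, 0, 0, -0.8, 0],
  [0, 0, 0, -0.8, 0],
  [0, 0, 0, -0.5, 0],
  [0, 0, 0, -0.1, 0],
  [0, 0, 0, 0, 0],
])

```text
t: 63.83
tcp_pos: [0.4263, -0.3164, 0.0709]
tool_rot: [0.632, 0.774, -0.023, 0.037]
force: [-0.5, -0.0, -0.2]
finger_gap: 0.622
```

```bash
python3 -c "
from h import *
st(.4245,-.316,.0467,.197)
s,p=wrist(); seek(p,'block jar')"
```

```text
tcp [ 0.4263 -0.3164  0.0709] jaw 0.203 zdir [ 0.029 -0.083 -0.996] gap 0.622 t 63.8333 q [-0.829  0.637  1.851 -0.064  0.574 -0.979]
go cm [-0.18  0.04 -2.42] turn -0.006
block [([0.4276, -0.3188, 0.0316], 0.7)]
jar [([0.4137, -0.2516, 0.012], 0.79)]
```

Emit:
jog_arm([
  [0, -0.15, 0, -0.5, 0],
  [0, 0, 0, -0.7, 0],
  [0, 0, 0, -0.6, 0],
  [0, 0, 0, -0.4, 0],
  [0, 0, 0, -0.2, 0],
  [0, 0, 0, 0, 0],
])

```text
t: 64.48
tcp_pos: [0.4257, -0.3177, 0.0462]
tool_rot: [0.632, 0.774, -0.023, 0.04]
force: [-0.1, -0.4, 4.7]
finger_gap: 0.621
```

Standing on the floor (force 4.7 N). Release, rise, and check.

Emit:
jog_arm([
  [0, 0, 0, 0, 0],
  [90, 0, 0, 0, 0],
  [90, 0, 0, 0, 0],
  [90, 0, 0, 0, 0],
  [90, 0, 0, 0, 0],
  [90, 0, 0, 0.6, 0],
  [90, 0, 0, 1.2, 0],
  [90, 0, 0, 2, 0],
])

```text
t: 65.15
tcp_pos: [0.4238, -0.3156, 0.0826]
tool_rot: [0.632, 0.774, -0.023, 0.036]
force: [0.7, -0.1, 0.6]
finger_gap: 0.901
```

Emit:
jog_arm([
  [90, 0, 0, 2.5, 0],
  [90, 0, 0, 3, 0],
  [90, 0, 0, 3, 0],
  [90, 0, 0, 3, 0],
  [90, 0, 1, 2, 0],
  [90, 0.5, 2, 0, 0],
  [90, 0.5, 1, 0, 0],
  [90, 0, 0, 0, 0],
])

```text
t: 65.82
tcp_pos: [0.4342, -0.275, 0.2317]
tool_rot: [0.632, 0.773, -0.023, 0.041]
force: [-0.4, 0.2, 0.1]
finger_gap: 0.9
```

```bash
python3 -c "
from h import *
st()
s,p=wrist(); seek(p,'block jar bottle case dropper'); pink(p)
p=snapshot('top'); seek(p,'loupe')
p=snapshot('side'); seek(p,'block bottle jar tin tray loupe dropper')"
```

```text
tcp [ 0.4342 -0.275   0.2317] jaw 0.201 zdir [ 0.034 -0.087 -0.996] gap 0.9 t 65.8167 q [-0.759  0.351  1.76  -0.049  0.946 -0.932]
block [([0.4268, -0.3223, 0.0042], 0.63)]
jar [([0.4167, -0.2532, 0.0113], 0.73)]
bottle [([0.437, -0.38, 0.0042], 0.95)]
case []
dropper [([0.3782, -0.1522, -0.0003], 0.72), ([0.4393, -0.3795, 0.0005], 0.36)]
area 1239.5 bbox (233, 175, 56, 68)
(238, 175) z60 [ 0.3989 -0.2853] z0 [ 0.3954 -0.3021] [129  84  94]
(235, 227) z60 [ 0.4044 -0.3391] z0 [ 0.402  -0.3663] [186 145 157]
(236, 190) z60 [ 0.3994 -0.3004] z0 [ 0.396  -0.3202] [200 160 172]
(279, 189) z60 [ 0.4399 -0.2914] z0 [ 0.4444 -0.3094] [157 108 117]
(261, 229) z60 [ 0.4304 -0.3362] z0 [ 0.4331 -0.3629] [180 136 145]
(286, 240) z60 [ 0.4577 -0.3434] z0 [ 0.4656 -0.3715] [201 164 176]
(235, 240) z60 [ 0.4066 -0.3534] z0 [ 0.4046 -0.3834] [131  90 100]
(286, 242) z60 [ 0.4581 -0.3456] z0 [ 0.4662 -0.3741] [127  85  94]
(288, 189) z60 [ 0.4484 -0.2897] z0 [ 0.4545 -0.3074] [127  84  91]
loupe [([0.4728, 0.4719, 0.0014], 0.55)]
block [([0.4242, -0.3216, 0.0084], 0.76), ([0.5595, 0.2623, 0.0015], 0.24), ([0.4129, -0.2493, 0.0043], 0.23)]
bottle [([0.4354, -0.3831, 0.0049], 0.88), ([0.5443, -0.5722, -0.0012], 0.64), ([0.4486, -0.0441, 0.0024], 0.43)]
jar [([0.4149, -0.2531, 0.0055], 0.95)]
tin [([0.4377, -0.3821, 0.005], 0.67), ([0.4489, -0.0444, 0.0035], 0.52)]
tray [([0.4506, -0.0441, -0.0004], 0.86)]
loupe [([0.4737, 0.4732, -0.003], 0.45)]
dropper [([0.3762, -0.1529, 0.0021], 0.54)]
```

```bash
python3 -c "
from h import *
print(workorder.sign_off())"
```

```text
the job is handed in; nothing more can be done
None
```

I carried out the whole job and handed it in at about 66 s of the 141 s allowed. `sign_off()` gives no verdict, so the result rests on my own last checks.

**What I did:** I stood the jar and glue bottle on the blue pad and laid the tin flat in the steel tray. I then put the bottle and jar back in the case and lowered the larger foam block between them. It met the floor at about the expected height, with 4.7 N of contact force, before I released it. The gripper was clear of everything when I signed off.

| Item | Last check | Limit |
|---|---|---|
| Jar | about 2–3 mm from its start | 15 mm |
| Bottle | about 3–4 mm from its start | 15 mm |
| Block | within about 3 mm across and 7–8 mm along of the case middle (about 10 mm at worst), height near the case floor | 12 mm across, 16 mm along |
| Tin | within about 3 mm of the tray's centre | 30 mm across, 35 mm along |
| Loupe and dropper | within about 3 mm of where they first measured | 15 mm |

**Checks that disagreed or were missing:**
- **Block and pictures:** I had used all 16 picture views by the end. The block's upright stance, and that the jar and bottle stayed upright as it went in, rest on position estimates and force readings, not a viewed image.
- **False reading:** The final side-camera check reported a "tin" on top of the bottle, scored above the real one in the tray. I took it as a false detection.
- **Tool tilt:** The gripper picked up tilt of up to about 0.14 rad during fast moves, which I partly corrected. The tilt was almost the same at pick-up and release, so each piece should have gone in within about 0.02 rad of vertical.

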